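# Seal and pack preserve jars

### The job

First lift the lid of the wooden box until it rests open on its stop and leave it open. Then seal every brown preserve jar that is out on the worktop: stand it on the seat of the lid press, pull the lever down to its stop so that the lid goes fully home, let the lever return (push lids on only with the press, never with the hand), and pack the jar upright on the floor of the box. At the end the press lever is back upright, and all the other things are where they were.

Things in the scene. Friction and masses are not known exactly. Their poses are not given: they have to be found in the camera images.
- jar1_mid (a point): Glass jar of brown preserve: glass cylinder 56 mm across, 60 mm tall; 280 g. Its bare metal push-on lid is a disc 50 mm across, 10 mm thick; lid top 78 mm above the jar's underside while loose, 70 mm once home. This point is on the axis, 30 mm above the underside; z points up the jar. Starts standing on the worktop; two or three jars are there, the rest absent.
- jar1_lid (a joint): How far the lid of jar1 has been pushed down, in m: 0 = loose, standing 8 mm proud of the glass; 0.008 = fully home. It resists with about 20 N and stays where it is pushed.
- jar2_mid (a point): Glass jar of brown preserve: glass cylinder 56 mm across, 60 mm tall; 280 g. Its bare metal push-on lid is a disc 50 mm across, 10 mm thick; lid top 78 mm above the jar's underside while loose, 70 mm once home. This point is on the axis, 30 mm above the underside; z points up the jar. Starts standing on the worktop; two or three jars are there, the rest absent.
- jar2_lid (a joint): How far the lid of jar2 has been pushed down, in m: 0 = loose, standing 8 mm proud of the glass; 0.008 = fully home. It resists with about 20 N and stays where it is pushed.
- jar3_mid (a point): Glass jar of brown preserve: glass cylinder 56 mm across, 60 mm tall; 280 g. Its bare metal push-on lid is a disc 50 mm across, 10 mm thick; lid top 78 mm above the jar's underside while loose, 70 mm once home. This point is on the axis, 30 mm above the underside; z points up the jar. Starts standing on the worktop; two or three jars are there, the rest absent.
- jar3_lid (a joint): How far the lid of jar3 has been pushed down, in m: 0 = loose, standing 8 mm proud of the glass; 0.008 = fully home. It resists with about 20 N and stays where it is pushed.
- press: Grey bench press, fixed, for pushing lids on; it may stand left or right. Base plate 8 mm thick, 140 mm wide, reaching from 75 mm before (-x) to 155 mm behind (+x) the origin, which is on the worktop under the centre of the seat. x points from the seat to the pivot column at the back, y to its left, z up. Column of two posts at x = 105 mm, 96 mm tall.
- press_seat (a point): Centre of the seat where a jar stands to be pressed, on top of the base plate (8 mm above the worktop), marked with a flat dark rubber disc 62 mm across; nothing holds the jar there but its weight. Axes as the press.
- press_pivot (a point): Hinge axis of the press lever (along the press's y), 105 mm behind the seat centre and 78.5 mm above the worktop.
- press_bar (a point): Middle of the lever's black round cross-bar: 16 mm thick, 150 mm long, along the press's y, half of it on each side of the 14 mm square steel arm. At rest it is 22 mm behind and 210 mm above the pivot; it swings with the lever toward -x of the press and down; at the stop it is 210 mm in front of and 22 mm above the pivot.
- press_foot (a point): Centre of the face of the round rubber foot, 44 mm across, on the seat side of the lever arm, 105 mm from the pivot. It comes down level on the lid, centred over the seat, at the lever's stop.
- press_arm (a joint): Angle of the press lever, rad: 0 = upright rest position; grows as the cross-bar is pulled forward (-x of the press) and down; 1.571 = its stop, foot level and the lid of a jar on the seat pushed home. A spring returns it to 0 (about 3 N at the bar near rest, 6 N at the stop; pressing a lid adds about 10 N at the bar).
- box: Wooden storage box, fixed, 160 mm (x) by 270 mm (y) by 90 mm tall outside, walls and floor 6 mm; it may stand left or right. Origin under its centre, on the worktop; x points to the hinge side, y left, z up. Inside it is 148 by 258 mm.
- box_in (a point): Centre of the inner floor of the box, 6 mm above the worktop. Axes as the box.
- box_hinge (a point): Middle of the lid's hinge axis (along the box's y), on the far (+x) top edge of the box, 80 mm from its centre and 90.5 mm high.
- box_lid_bar (a point): Middle of the round steel bar handle on the lid, 11 mm thick, 100 mm long along the box's y, 35 mm off the lid's upper face; with the lid shut it is 152 mm before (-x) and 43 mm above the hinge axis. Moves with the lid.
- box_lid_panel (a joint): Angle of the box lid, rad: 0 = shut; 1.85 = open, leaning back on its stop. The lid (350 g, 8 mm thick) falls shut if let go below about 1.4 and falls gently on to its open stop beyond about 1.5.
- mug: White mug with handle, 80 mm across, 90 mm tall, at the back. Not part of the job. Origin at its underside.
- soap: Green soap bottle, 190 mm tall, at the back. Not part of the job. Origin at its underside.
- can: Food can, 72 mm across, 100 mm tall, at the back. Not part of the job. Origin at its underside.
- spoon: Wooden spoon lying flat, 200 mm long, in the foreground. Not part of the job. Origin at its underside.
- spatula: Spatula with black handle lying flat, 240 mm long, in the foreground. Not part of the job. Origin at its underside.
- bowl: Blue bowl, 130 mm across, at one side. Not part of the job. Origin at its underside.
- spice: Amber closed jar with a black cap, 60 mm across, 90 mm tall, at one side (not one of the jars to be sealed). Not part of the job. Origin at its underside.
Things that resemble listed ones, but are neither listed nor needed, are in the scene too. Leave any green or yellow look-alike of the part that bears jar1_mid alone.

How it is judged (in metres and radians):
On the way, in this order (a step that is already met when the one before it is completed fails the run):
1. the box lid rests open on its stop (value of joint box_lid_panel above 1.78 rad and value of joint press_arm below 0.2 rad), for 0.2 s.
2. the press lever is pulled to its stop over a jar, for the first time (value of joint press_arm above 1.53 rad and value of joint box_lid_panel above 1.7 rad and ((horizontal distance between jar1_mid and press_seat below 0.05 m and value of joint jar1_lid above 0.006 m) or (horizontal distance between jar2_mid and press_seat below 0.05 m and value of joint jar2_lid above 0.006 m) or (horizontal distance between jar3_mid and press_seat below 0.05 m and value of joint jar3_lid above 0.006 m))), for 0.1 s.
At the end, for the whole second after the job is handed in: Every jar present has its lid pushed down more than 6 of its 8 mm and stands upright (within 0.15 rad) on the floor inside the box; the box lid is open (over 1.7 rad); the press lever is back within 0.15 rad of upright (value of joint box_lid_panel above 1.7 rad and value of joint press_arm below 0.15 rad and value of joint each of jar1_lid, jar2_lid, jar3_lid above 0.006 m and x of jar1_mid in the frame of box between -0.065 and 0.065 m and y of jar1_mid in the frame of box between -0.115 and 0.115 m and z of jar1_mid in the frame of box between 0.026 and 0.046 m and angle between each of jar1_mid, jar2_mid, jar3_mid's own z axis and vertical below 0.15 rad and x of jar2_mid in the frame of box between -0.065 and 0.065 m and y of jar2_mid in the frame of box between -0.115 and 0.115 m and z of jar2_mid in the frame of box between 0.026 and 0.046 m and x of jar3_mid in the frame of box between -0.065 and 0.065 m and y of jar3_mid in the frame of box between -0.115 and 0.115 m and z of jar3_mid in the frame of box between 0.026 and 0.046 m); the robot touches nothing.
It fails at once if the hand or arm pushes on a jar lid with more than 15 N (contact force between any of the fingers, the arm and jar1_lid above 15 N or contact force between any of the fingers, the arm and jar2_lid above 15 N or contact force between any of the fingers, the arm and jar3_lid above 15 N).
It fails at once if something that is not part of the job is moved more than 80 mm (distance of any of mug, soap, can, spoon, spatula, bowl, spice from where it was at the start of the episode above 0.08 m).
Of jar1, jar2, jar3 only 2 to 3 are there at a start; the rules pass over those that are not, and their reading is None.
At some moment in a run one of jar1, jar2, jar3 may be knocked a few centimetres aside while the robot is not near it.
It also fails if it takes over 210 s, if anything falls off the work surface, if the arm or the gripper's body presses on something with over 40 N, if the wrist force passes 120 N, or if a joint passes its speed limit or range.

### The arm

A 6-joint arm with a two-finger parallel gripper is mounted at the origin on the work surface. World frame = base frame: x ahead of the robot, y to its left, z up, the work surface at z = 0. Lengths are in mm, angles in rad, forces in N, time in s.
With the tool pointing down it reaches from about 375 to 750 mm from the base axis. Payload 9 kg.
Tool frame: the origin (TCP) lies at the very end of the fingers, on their centre line; the grasp point (between the pads) lies 19 mm behind it; z points along the fingers, y is the line along which they close (so a half turn about z gives the same grasp; the last joint's range is limited). The gripper opens to 85 mm and grips with 20 to 120 N. Pads are 22 mm wide; open, the fingers measure 114 mm over their backs; the gripper's body (76 mm by 85 mm) begins 54 mm behind the grasp point. The pads swing forward as they close: fully open they stand 13 mm farther back than shut.
Start: joints at [-1.331, 0.104, 0.097, 1.564, 0, 1.353], TCP at [265.199, -538.243, 231.331] pointing down, gripper open.
Joint ranges: [-2.99, 2.99], [-0.84, 1.86], [-1.1, 1.16], [-1.84, 2.11], [-1.51, 1.56], [-3.14, 3.14]. Speed limits (rad/s): [2.22, 2.22, 2.57, 3.14, 3.14, 3.14].

### API

Orientations are given as a unit quaternion [x, y, z, w].
In Python, from plant import arm, cams gives the robot as it stands.
- The arm moves only by the tool drive_tool, never from a script. Its argument "motion" is a list that holds one entry, the list of rows, each a list of 5 numbers: the finger opening in m, from 0 to 0.0854, then the shift along the world's x, y, z in m, then the turn about the world's z in rad. A call has 1 to 5 rows; each row is the pose to reach, as a shift and turn from the pose commanded when the call began; what a row does not reach only later rows make up. A row lasts 1/12 s, in which the tool goes at most 41.7 mm and 7.16 degrees, less where a joint would pass 70% of its speed; a pose out of reach is approached as far as the arm can. A call with a gripper value outside its range is refused whole. The fingers move at their own pace and stop on an object; the grip force is fixed at half the most. Time passes only in rows, so rows that repeat a pose let the fingers close. It gives the time, the measured TCP pose, the force, the opening and the grip force at its end, in the units of the state.
- arm.observe(): the state, without advancing time (a new reading comes with each control period).
- cams.snapshot(name): name is "scene" or "top" or "wrist"; returns a dict with "frame" (480x640x3 uint8, red, green, blue), "z_map" (480x640 float32, mm along the optical axis (not along the pixel's ray), 0 where there is no reading), "intrinsics" (3x3 intrinsics, pixels), "dist" ([k1, k2, p1, p2, k3] as OpenCV has them; the pictures are not rectified), "rvec" (rotation vector, rad) and "tvec" (3), from world to camera coordinates, as OpenCV has them; the wrist camera has in their place "tool_from_camera" (4x4, takes a point from camera to tool coordinates, whose origin is the TCP and whose axes are the flange's). Camera axes: x right, y down, z forward; pixel columns grow to the right and rows downward; lengths in mm; the calibration is good to about 2 mm. A picture is of the moment at which its call begins: read the wrist's pose just before it.
- arm.finish_job(): hands the job in; it is judged then, once.
The state is a dict: "time_s": time; "joint_positions": joint angles; "qvel": joint speeds; "tau": joint torques, N m; "position": TCP position; "orientation": TCP orientation; "wrist_force": force on the tool from outside, world axes, zero at the start; "wrist_torque": the same for the moment, N m; "gripper_width": opening from 0.0 (shut) to 1.0 (fully open); "finger_force": force on a finger pad.
Only numpy, scipy, OpenCV 4.12 (cv2) and the standard library are available. Lean on these libraries where they do the work, as an engineer would, in place of code of your own. Each camera call takes 0.05 s, during which the arm holds its last target. There are 200 camera calls.

## Working session

There is one attempt and no reset: what is moved stays moved. The work goes in short steps, Python scripts to look and compute and a tool call to move; the robot and the scene stay as the last step left them, time stands still between calls to the robot, and variables do not carry over. Pictures are saved under pics/ and viewed, at most 14 in all, crops included, and the job is handed in when it is done.

Besides the shell and the picture viewer there is one more tool, called after "Emit:" as name(argument=value, ...) on one line, values as JSON. drive_tool: Moves the arm, as the interface text tells. Its arguments: {"type":"object","properties":{"motion":{"type":"array","items":{"type":"array","items":{"type":"array","items":{"type":"number"}}}}},"required":["motion"]}

```bash
ls; mkdir -p pics; cat > h.py <<'E'
import numpy as np,cv2
from plant import arm,cams
def snap(n,f=None):
    s=cams.snapshot(n)
    if f: cv2.imwrite('pics/'+f,cv2.cvtColor(s['frame'],cv2.COLOR_RGB2BGR))
    return s
def pts(s,uv,z=None,pose=None):
    """pixels -> world mm; by depth map if z None, else plane z"""
    uv=np.atleast_2d(np.array(uv,float)); K=np.array(s['intrinsics'],float);d=np.array(s['dist'],float)
    n=cv2.undistortPoints(uv[:,None,:],K,d)[:,0]; r=np.c_[n,np.ones(len(n))]
    if 'rvec' in s:
        R=cv2.Rodrigues(np.array(s['rvec'],float))[0].T; o=-R@np.array(s['tvec'],float).ravel()
    else:
        from scipy.spatial.transform import Rotation as Ro
        T=np.array(s['tool_from_camera'],float); p,q=pose
        Rt=Ro.from_quat(q).as_matrix(); R=Rt@T[:3,:3]; o=Rt@T[:3,3]+np.array(p)
    w=r@R.T
    if z is None: k=s['z_map'][uv[:,1].astype(int),uv[:,0].astype(int)][:,None]
    else: k=((z-o[2])/w[:,2])[:,None]
    return o+k*w
E
python3 - <<'E'
from h import *
print(arm.observe())
for n in('top','scene'):
    s=snap(n,n+'0.png'); print(n,s['intrinsics'],s['rvec'],s['tvec'],(s['z_map']>0).mean())
E
```

```text
pics
{'time_s': 0.0, 'joint_positions': array([-1.33071260e+00,  1.04711529e-01,  9.64585387e-02,  1.56389519e+00,
        7.38639093e-07,  1.35310488e+00]), 'qvel': array([ 0.00099038, -0.00136886, -0.00151162,  0.00092523, -0.00052759,
        0.00104106]), 'tau': array([-4.05946757e-04, -5.56929088e+01,  5.03651333e+01,  1.68446219e-02,
       -3.71214792e-04, -4.99329303e-06]), 'position': array([ 265.10372089, -537.8824327 ,  230.50925874]), 'orientation': array([ 9.73919175e-01,  2.26894211e-01, -7.19832247e-06, -6.75889149e-04]), 'wrist_force': array([-0.91907554,  0.60464869,  1.05968365]), 'wrist_torque': array([-0.01989636,  0.00717227, -0.02927723]), 'finger_force': 0.0, 'gripper_width': 0.9962219197394087}
top [[599.94353064   0.         319.17356622]
 [  0.         599.94353064 245.5300432 ]
 [  0.           0.           1.        ]] [ 2.13408147 -2.1215457   0.18013287] [-1.26224250e+00  5.78309906e+02  1.56779147e+03] 0.9960514322916667
scene [[469.68605599   0.         324.77179828]
 [  0.         469.68605599 234.56181445]
 [  0.           0.           1.        ]] [ 2.22409564  0.75442613 -0.31374327] [-419.46730378  -94.79895303 1631.86174627] 0.9960677083333334
```

View pics/top0.png

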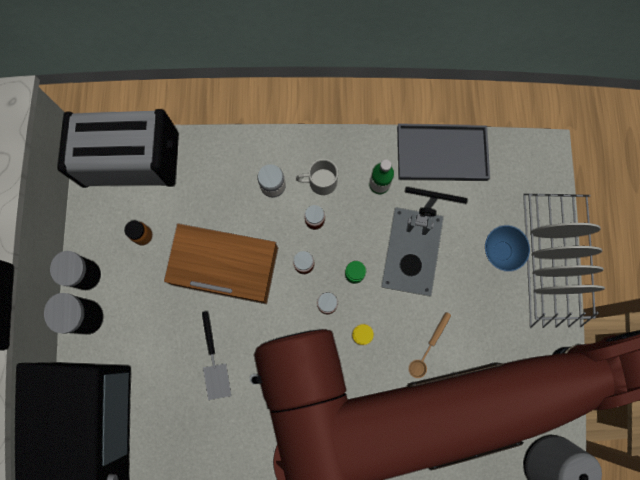

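View pics/scene0.png

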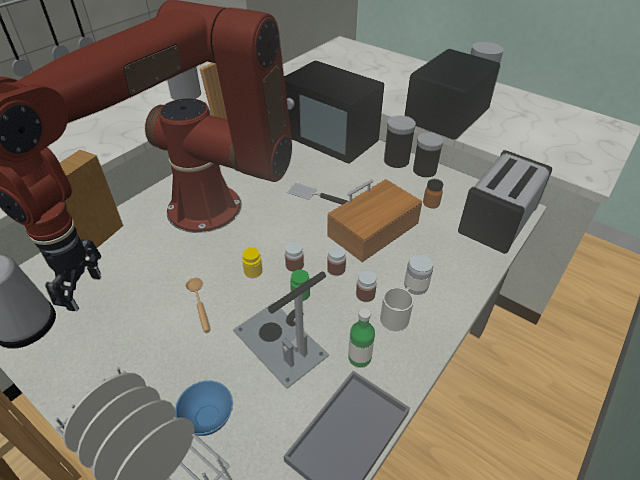

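The top view shows silver-lidded candidates at (315,216), (304,261) and (328,302). The larger silver top at (270,180) is the can. Look-alikes are the green lid (355,271), the yellow lid (363,335) and the amber spice jar (138,232). The scene view shows brown glass under all three silver lids, at (366,286), (337,262) and (294,257), so those are the jars. The box is at (220,263) with its bar at (211,287), and the press seat is at (410,265).

```bash
python3 - <<'E'
from h import *
s=snap('top'); im=s['frame']; hsv=cv2.cvtColor(im,cv2.COLOR_RGB2HSV)
print('diag',pts(s,[[320,240],[400,240],[320,160]],0).round())
for c in [(315,216),(304,261),(328,302)]:
    x,y=c; p=hsv[y-16:y+17,x-16:x+17]; m=((p[...,2]>135)&(p[...,1]<40)).astype(np.uint8)
    # depth-based top: points with height 65..90
    vv,uu=np.mgrid[y-16:y+17,x-16:x+17]; P=pts(s,np.c_[uu.ravel(),vv.ravel()]); k=(P[:,2]>68)&(P[:,2]<90)
    Q=P[k]; print(c,k.sum(),((Q.min(0)+Q.max(0))/2).round(1),Q.mean(0).round(1),np.ptp(Q,axis=0).round(0))
# seat disc
def blob(m,box):
    x0,y0,x1,y1=box; mm=np.zeros(m.shape,np.uint8); mm[y0:y1,x0:x1]=m[y0:y1,x0:x1]
    c=max(cv2.findContours(mm,cv2.RETR_EXTERNAL,cv2.CHAIN_APPROX_NONE)[0],key=cv2.contourArea); return c
v=hsv[...,2]
c=blob(((v<50)).astype(np.uint8),(395,250,428,280)); e=cv2.fitEllipse(c); print('seat',e,pts(s,[e[0]],8).round(1))
# press plate by corners, box lid by orange mask
vv,uu=np.mgrid[0:480,0:640]; A=pts(s,np.c_[uu.ravel(),vv.ravel()]).reshape(480,640,3)
reg=np.zeros((480,640),bool); reg[220:310,155:285]=1
m=(reg&(A[...,2]>85)&(A[...,2]<105)); c=max(cv2.findContours(m.astype(np.uint8),0,2)[0],key=cv2.contourArea)
P=pts(s,c[:,0],94.5)[:,:2].astype(np.float32); r=cv2.minAreaRect(P); print('box top',r,np.median(A[m][:,2]))
m=reg&(A[...,2]>112)&(A[...,2]<150); P=A[m]; print('bar',m.sum(),P.mean(0).round(1),P[:,2].max()); 
if m.sum()>10: print(cv2.minAreaRect(P[:,:2].astype(np.float32)))
reg[:]=0; reg[200:300,375:450]=1
m=reg&(A[...,2]>4)&(A[...,2]<13)&(v<150); c=max(cv2.findContours(m.astype(np.uint8),0,2)[0],key=cv2.contourArea)
print('plate',cv2.minAreaRect(pts(s,c[:,0],8)[:,:2].astype(np.float32)))
reg[:]=0; reg[170:230,390:480]=1
m=reg&(A[...,2]>260); P=A[m]; print('pbar',P.mean(0).round(1),P.max(0).round(),P.min(0).round(),cv2.minAreaRect(P[:,:2].astype(np.float32)))
for n,p in dict(mug=(323,178),soap=(384,170),can=(270,180),green=(355,271),yellow=(363,335),spice=(138,232),bowl=(507,248),tray=(443,153)).items(): print(n,A[p[1],p[0]].round())
E
```

```text
diag [[ 603.    0.    0.]
 [ 604. -223.    0.]
 [ 836.    2.    0.]]
(315, 216) 272 [659.5  15.1  78.3] [659.2  15.2  78.3] [52. 46. 19.]
(304, 261) 281 [534.3  44.4  78.4] [534.2  44.2  78. ] [49. 48. 20.]
(328, 302) 287 [424.  -19.5  79.5] [424.2 -20.   78.1] [48. 47. 20.]
seat ((410.4115295410156, 264.65380859375), (20.55230712890625, 21.025123596191406), 148.1450958251953) [[ 533.5 -250.2    8. ]]
box top ((526.023193359375, 264.60272216796875), (273.9873046875, 162.64991760253906), 79.48126220703125) 98.31815999694868
bar 180 [454.7 277.2 137.7] 147.12007083921208
((454.98944091796875, 277.52789306640625), (109.81271362304688, 11.346282005310059), 79.6090087890625)
plate ((569.802001953125, -255.1105194091797), (166.65809631347656, 251.4214630126953), 81.83088684082031)
pbar [ 641.  -259.8  353.9] [ 679.   -7. 1644.] [ 298. -346.  261.] ((517.2250366210938, -133.428955078125), (129.9658966064453, 489.31402587890625), 45.269615173339844)
mug [778.  -7.  15.]
soap [ 754. -163.  174.]
can [746. 134. 102.]
green [506. -93.  79.]
yellow [ 338. -114.   72.]
spice [607. 492.  85.]
bowl [ 581. -526.   13.]
tray [ 861. -354.    2.]
```

Everything agrees with the given sizes:
- **Box:** yaw about -10.4°, lid bar at (455,277,133).
- **Press:** yaw about -8°, seat at (533,-250).

I'm moving to above the lid bar now, with the fingers closing along the box's x axis.

Emit:
drive_tool(motion=[[[0.085,0.13,0.09,0.1,0.5],[0.085,0.13,0.09,0.1,0.5],[0.085,0.13,0.09,0.1,0.5],[0.085,0.13,0.09,0.1,0.5],[0.085,0.13,0.09,0.1,0.5]]])

```text
time_s: 0.57
position: [398.0, -446.2, 334.3]
orientation: [0.885, 0.465, 0.001, 0.001]
wrist_force: [-0.5, -0.8, 0.1]
gripper_width: 0.996
finger_force: 0.0
```

Emit:
drive_tool(motion=[[[0.085,0.06,0.19,0,0.43],[0.085,0.06,0.19,0,0.43],[0.085,0.06,0.19,0,0.43],[0.085,0.06,0.19,0,0.43],[0.085,0.06,0.19,0,0.43]]])

```text
time_s: 0.98
position: [455.6, -255.5, 331.3]
orientation: [0.767, 0.641, 0.0, -0.0]
wrist_force: [0.6, -0.3, 0.1]
gripper_width: 0.997
finger_force: 0.0
```

Emit:
drive_tool(motion=[[[0.085,0,0.19,0,0],[0.085,0,0.19,0,0],[0.085,0,0.19,0,0],[0.085,0,0.19,0,0],[0.085,0,0.19,0,0]]])

```text
time_s: 1.4
position: [454.6, -64.7, 331.7]
orientation: [0.768, 0.64, 0.0, -0.0]
wrist_force: [-0.1, -0.2, -0.0]
gripper_width: 0.994
finger_force: 0.0
```

Emit:
drive_tool(motion=[[[0.085,0,0.19,0,0],[0.085,0,0.19,0,0],[0.085,0,0.19,0,0],[0.085,0,0.19,0,0],[0.085,0,0.19,0,0]]])

```text
time_s: 1.82
position: [454.4, 125.3, 331.4]
orientation: [0.768, 0.64, 0.0, -0.0]
wrist_force: [0.5, -0.7, -0.5]
gripper_width: 0.991
finger_force: 0.0
```

Emit:
drive_tool(motion=[[[0.085,0,0.155,0,0],[0.085,0,0.155,0,0],[0.085,0,0.155,0,0],[0.085,0,0.155,0,0],[0.085,0,0.155,0,0]]])

```text
time_s: 2.23
position: [454.1, 281.3, 330.4]
orientation: [0.767, 0.641, -0.0, -0.001]
wrist_force: [-0.5, -0.1, -0.4]
gripper_width: 0.997
finger_force: 0.0
```

Emit:
drive_tool(motion=[[[0.085,0,0,-0.16,0],[0.085,0,0,-0.16,0],[0.085,0,0,-0.16,0],[0.085,0,0,-0.16,0],[0.085,0,0,-0.16,0]]])

```text
time_s: 2.65
position: [451.0, 275.1, 163.3]
orientation: [0.769, 0.639, -0.005, -0.002]
wrist_force: [-0.7, -1.4, -0.8]
gripper_width: 0.991
finger_force: 0.0
```

Emit:
drive_tool(motion=[[[0.085,0,0,-0.02,0],[0.085,0,0,-0.04,0],[0.085,0,0,-0.055,0],[0.085,0,0,-0.055,0],[0,0,0,-0.055,0]]])

```text
time_s: 3.07
position: [455.6, 276.6, 117.9]
orientation: [0.769, 0.639, 0.0, 0.0]
wrist_force: [0.1, 0.3, 1.1]
gripper_width: 0.877
finger_force: 0.0
```

Emit:
drive_tool(motion=[[[0,0,0,0,0],[0,0,0,0,0],[0,0,0,0,0],[0,0,0,0,0],[0,0,0,0,0]]])

```text
time_s: 3.48
position: [455.5, 276.8, 116.9]
orientation: [0.769, 0.64, 0.0, 0.0]
wrist_force: [0.5, 0.5, 0.5]
gripper_width: 0.14
finger_force: 0.2
```

Emit:
drive_tool(motion=[[[0,0,0,0,0],[0,0,0,0,0],[0,0,0,0,0],[0,0,0,0,0],[0,0,0,0,0]]])

```text
time_s: 3.9
position: [455.9, 276.8, 117.0]
orientation: [0.769, 0.639, 0.001, 0.001]
wrist_force: [3.0, -0.7, 5.1]
gripper_width: 0.108
finger_force: 58.6
```

```bash
python3 - <<'E'
import numpy as np
from math import *
# arcs: lid in box frame, yaw -10.4deg, vec (-152,43); incremental deltas
def arc(v,yaw,ths):
    out=[]; c,s=cos(yaw),sin(yaw); v=complex(*v)
    for t in ths:
        w=v*np.exp(-1j*t*(1 if v.real<0 and v.imag<100 else -1)); d=(w-v); out.append((round(d.real*c,1),round(d.real*s,1),round(d.imag,1)))
    return out
for t,r in zip(np.arange(.2,1.81,.2),arc((-152,43),radians(-10.4),np.arange(.2,1.81,.2))): print(t.round(2),r)
print('press')
th=np.r_[np.arange(.1,1.51,.1),1.571]
for t,r in zip(th,arc((22,210),radians(-8),th)): print(t.round(2),r)
E
```

```text
0.2 (np.float64(11.4), np.float64(-2.1), np.float64(29.3))
0.4 (np.float64(28.3), np.float64(-5.2), np.float64(55.8))
0.6 (np.float64(50.0), np.float64(-9.2), np.float64(78.3))
0.8 (np.float64(75.7), np.float64(-13.9), np.float64(96.0))
1.0 (np.float64(104.3), np.float64(-19.1), np.float64(108.1))
1.2 (np.float64(134.7), np.float64(-24.7), np.float64(114.3))
1.4 (np.float64(165.8), np.float64(-30.4), np.float64(114.1))
1.6 (np.float64(196.1), np.float64(-36.0), np.float64(107.7))
1.8 (np.float64(224.7), np.float64(-41.2), np.float64(95.3))
press
0.1 (np.float64(-20.9), np.float64(2.9), np.float64(1.1))
0.2 (np.float64(-41.7), np.float64(5.9), np.float64(0.2))
0.3 (np.float64(-62.4), np.float64(8.8), np.float64(-2.9))
0.4 (np.float64(-82.7), np.float64(11.6), np.float64(-8.0))
0.5 (np.float64(-102.4), np.float64(14.4), np.float64(-15.2))
0.6 (np.float64(-121.2), np.float64(17.0), np.float64(-24.3))
0.7 (np.float64(-139.1), np.float64(19.5), np.float64(-35.2))
0.8 (np.float64(-155.8), np.float64(21.9), np.float64(-47.9))
0.9 (np.float64(-171.1), np.float64(24.1), np.float64(-62.2))
1.0 (np.float64(-185.0), np.float64(26.0), np.float64(-78.0))
1.1 (np.float64(-197.2), np.float64(27.7), np.float64(-95.1))
1.2 (np.float64(-207.7), np.float64(29.2), np.float64(-113.4))
1.3 (np.float64(-216.3), np.float64(30.4), np.float64(-132.6))
1.4 (np.float64(-223.0), np.float64(31.3), np.float64(-152.6))
1.5 (np.float64(-227.7), np.float64(32.0), np.float64(-173.2))
1.57 (np.float64(-229.7), np.float64(32.3), np.float64(-188.0))
```

Emit:
drive_tool(motion=[[[0,0.0114,-0.0021,0.0293,0],[0,0.0283,-0.0052,0.0558,0],[0,0.05,-0.0092,0.0783,0],[0,0.0757,-0.0139,0.096,0],[0,0.1043,-0.0191,0.1081,0]]])

```text
time_s: 4.32
position: [557.9, 258.0, 227.4]
orientation: [0.768, 0.64, -0.001, -0.001]
wrist_force: [0.3, -3.1, -11.7]
gripper_width: 0.098
finger_force: 60.2
```

Emit:
drive_tool(motion=[[[0,0.0304,-0.0056,0.0062,0],[0,0.0615,-0.0113,0.006,0],[0,0.0918,-0.0169,-0.0004,0],[0,0.1204,-0.0221,-0.0128,0],[0,0.1204,-0.0221,-0.0128,0]]])

```text
time_s: 4.73
position: [685.9, 234.9, 209.5]
orientation: [0.769, 0.639, 0.003, 0.001]
wrist_force: [6.1, 1.8, 8.9]
gripper_width: 0.103
finger_force: 65.9
```

Emit:
drive_tool(motion=[[[0.024,0,0,0,0],[0.024,0,0,0,0],[0.024,0,0,0,0],[0.024,0,0,0.02,0],[0.024,0,0,0.05,0]]])

```text
time_s: 5.15
position: [677.5, 235.6, 258.2]
orientation: [0.769, 0.64, -0.003, -0.002]
wrist_force: [0.4, 0.2, 0.1]
gripper_width: 0.282
finger_force: 0.0
```

Emit:
drive_tool(motion=[[[0.024,-0.02,0,0.04,0],[0.085,-0.06,-0.02,0.08,0],[0.085,-0.1,-0.04,0.08,0],[0.085,-0.13,-0.06,0.08,0],[0.085,-0.16,-0.1,0.08,0]]])

```text
time_s: 5.57
position: [532.5, 153.6, 342.3]
orientation: [0.768, 0.641, 0.001, 0.0]
wrist_force: [1.9, -1.3, 1.4]
gripper_width: 0.84
finger_force: 0.0
```

Emit:
drive_tool(motion=[[[0.085,-0.02,-0.15,0,0],[0.085,-0.02,-0.15,0,0],[0.085,-0.02,-0.15,0,0],[0.085,-0.02,-0.15,0,0],[0.085,-0.02,-0.15,0,0]]])

```text
time_s: 5.98
position: [514.0, -1.0, 340.9]
orientation: [0.77, 0.638, -0.001, 0.0]
wrist_force: [-0.2, -0.8, -0.1]
gripper_width: 0.998
finger_force: 0.0
```

```bash
python3 - <<'E'
from h import *
o=arm.observe(); print(o['position'],o['time_s'])
s=snap('wrist','w1.png'); t=snap('top','top1.png')
print(np.array(s['tool_from_camera']).round(2))
E
```

```text
[513.968831    -1.03285294 340.85824143] 5.9833
[[   0.     -0.95   -0.31   78.29]
 [   1.      0.      0.     -0.3 ]
 [  -0.     -0.31    0.95 -142.13]
 [   0.      0.      0.      1.  ]]
```

View pics/top1.png

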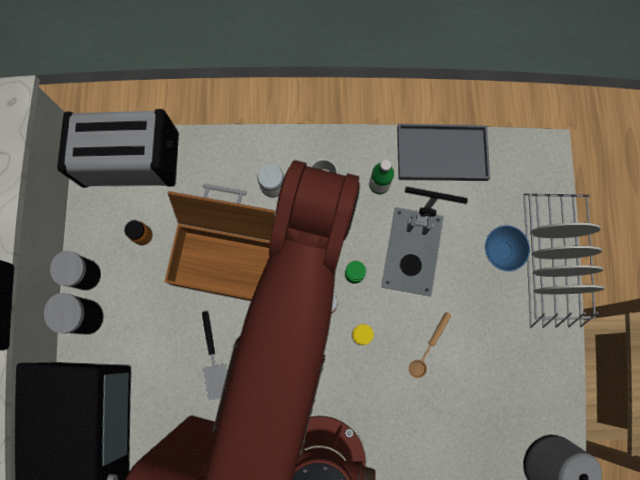

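View pics/w1.png

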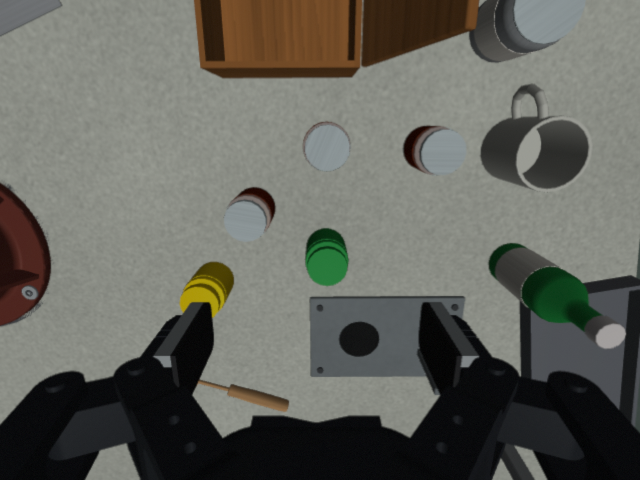

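The lid rests open in the top view. The wrist view shows the three jars at (327,147), (442,150) and (246,217).

```bash
cat >> h.py <<'E'
def jars(show=True,zlo=60,zhi=90,name='wrist'):
    import time
    o=arm.observe(); s=snap(name); A=pts(s,np.c_[tuple(np.mgrid[0:640,0:480].reshape(2,-1))],None,(o['position'],o['orientation'])).reshape(640,480,3).transpose(1,0,2)
    hsv=cv2.cvtColor(s['frame'],cv2.COLOR_RGB2HSV)
    m=((A[...,2]>zlo)&(A[...,2]<zhi)&(hsv[...,1]<60)&(hsv[...,2]>110)).astype(np.uint8)
    n,L,st,_=cv2.connectedComponentsWithStats(m)
    for i in range(1,n):
        if st[i,4]<150: continue
        Q=A[L==i]; c=cv2.minEnclosingCircle(Q[:,:2].astype(np.float32)); z=np.median(Q[:,2])
        print('lid c',np.round(c[0],1),'dia',round(2*c[1],1),'z',z.round(1),'mean',Q.mean(0).round(1),'px',st[i].tolist())
    print('tcp',o['position'].round(1),'yaw',np.degrees(2*np.arctan2(*o['orientation'][1::-1])).round(1),'t',o['time_s'])
E
python3 -c "
from h import *
jars()"
```

```text
lid c [771.   49.5] dia 30.0 z 76.9 mean [769.1  47.8  76.3] px [537, 92, 11, 30, 186]
lid c [788.9  20.1] dia 49.2 z 89.2 mean [790.9  24.5  88.6] px [548, 120, 42, 22, 159]
lid c [534.9  45.9] dia 53.7 z 77.6 mean [535.   46.7  77.2] px [304, 126, 46, 49, 1641]
lid c [659.6  17.4] dia 53.1 z 77.8 mean [660.4  17.8  77.7] px [421, 132, 44, 47, 1573]
lid c [424.2 -19.9] dia 52.8 z 77.6 mean [425.5 -18.3  77.5] px [224, 204, 42, 41, 1330]
tcp [514.6   2.3 341. ] yaw 79.4 t 6.0833
```

Emit:
drive_tool(motion=[[[0.085,0.02,0.043,-0.04,0],[0.085,0.02,0.043,-0.08,0],[0.085,0.02,0.043,-0.12,0],[0.085,0.02,0.043,-0.16,0],[0.085,0.02,0.043,-0.19,0]]])

```text
time_s: 6.55
position: [534.7, 48.0, 148.9]
orientation: [0.768, 0.641, -0.0, -0.0]
wrist_force: [0.7, -0.8, -0.7]
gripper_width: 0.998
finger_force: 0.0
```

Emit:
drive_tool(motion=[[[0.085,0,0,-0.04,0],[0.085,0,0,-0.08,0],[0.085,0,0,-0.11,0],[0.085,0,0,-0.128,0],[0.085,0,0,-0.128,0]]])

```text
time_s: 6.97
position: [531.5, 47.8, 18.3]
orientation: [0.768, 0.64, -0.002, -0.003]
wrist_force: [-0.5, 0.8, -0.4]
gripper_width: 0.996
finger_force: 0.0
```

Emit:
drive_tool(motion=[[[0.04,0,0,0,0],[0.04,0,0,0,0],[0.04,0,0,0,0],[0.04,0,0,0,0],[0.04,0,0,0,0]]])

```text
time_s: 7.38
position: [537.0, 45.9, 25.6]
orientation: [0.769, 0.64, 0.001, 0.001]
wrist_force: [-1.0, 1.7, 7.0]
gripper_width: 0.638
finger_force: 64.4
```

Emit:
drive_tool(motion=[[[0.04,0,0,0,0],[0.04,0,0,0.04,0],[0.04,0,0,0.08,0],[0.04,0,0,0.12,0],[0.04,0,-0.02,0.13,0]]])

```text
time_s: 7.8
position: [538.2, 27.3, 161.2]
orientation: [0.768, 0.641, 0.003, 0.003]
wrist_force: [1.9, 0.7, -2.6]
gripper_width: 0.638
finger_force: 66.2
```

Emit:
drive_tool(motion=[[[0.04,0,-0.04,0,0],[0.04,0,-0.075,0,0],[0.04,0,-0.11,0,0],[0.04,0,-0.145,0,0],[0.04,0,-0.18,0,0]]])

```text
time_s: 8.22
position: [535.4, -156.1, 154.2]
orientation: [0.769, 0.64, 0.0, 0.001]
wrist_force: [0.6, 0.6, -2.7]
gripper_width: 0.641
finger_force: 66.2
```

Emit:
drive_tool(motion=[[[0.04,0,-0.035,0,0],[0.04,0,-0.07,0,0],[0.04,0,-0.096,0,0],[0.04,0,-0.096,0,0],[0.04,0,-0.096,0,0]]])

```text
time_s: 8.63
position: [535.2, -251.8, 153.6]
orientation: [0.77, 0.639, 0.0, 0.0]
wrist_force: [-0.2, 1.1, -3.3]
gripper_width: 0.641
finger_force: 66.2
```

```bash
python3 - <<'E'
from h import *
o=arm.observe(); print(o['position'],o['wrist_force'],o['gripper_width'])
s=snap('wrist','w2.png')
o=arm.observe(); print(o['position'],o['wrist_force'])
s=snap('wrist');print(arm.observe()['position'])
# seat disc from wrist: dark blob at z~8
pose=(o['position'],o['orientation'])
A=pts(s,np.c_[tuple(np.mgrid[0:640,0:480].reshape(2,-1))],None,pose).reshape(640,480,3).transpose(1,0,2)
v=cv2.cvtColor(s['frame'],cv2.COLOR_RGB2HSV)[...,2]
m=((abs(A[...,2]-8)<6)&(v<55)).astype(np.uint8)
n,L,st,_=cv2.connectedComponentsWithStats(m)
for i in range(1,n):
    if st[i,4]>300: Q=A[L==i]; print(st[i],Q.min(0).round(),Q.max(0).round())
E
```

```text
[ 535.18171021 -251.77556225  153.58601088] [-0.20672993  1.0612409  -3.29722142] 0.6414226310607574
[ 535.30964077 -250.57038268  153.56464505] [-0.34793716  0.8549205  -3.12689357]
[ 535.41561854 -249.85226146  153.54977377]
[562  13  31  64 476] [ 733. -176.    3.] [ 750. -139.   14.]
[ 607  122   33  160 1880] [ 778. -354.    2.] [ 793. -219.   14.]
[ 278  182   73   58 3185] [ 503. -269.    6.] [ 564. -218.   11.]
```

View pics/w2.png

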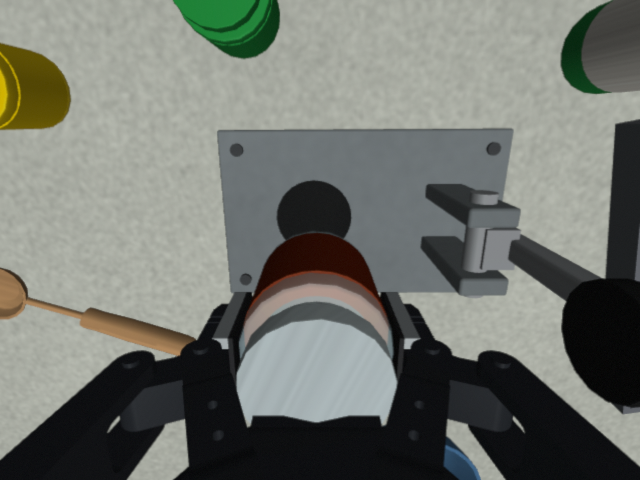

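The jar is held level and the seat disc's centre is about (533.5,-249.5), so I'm within 2 mm. Lowering onto the seat.

Emit:
drive_tool(motion=[[[0.04,-0.0015,0,-0.035,0],[0.04,-0.0015,0,-0.07,0],[0.04,-0.0015,0,-0.095,0],[0.04,-0.0015,0,-0.11,0],[0.04,-0.0015,0,-0.115,0]]])

```text
time_s: 9.15
position: [532.4, -247.7, 35.1]
orientation: [0.768, 0.64, -0.0, -0.002]
wrist_force: [0.6, 0.5, -3.3]
gripper_width: 0.642
finger_force: 66.2
```

Emit:
drive_tool(motion=[[[0.04,0,0,-0.003,0],[0.04,0,0,-0.006,0],[0.04,0,0,-0.006,0],[0.04,0,0,-0.006,0],[0.085,0,0,-0.006,0]]])

```text
time_s: 9.57
position: [534.8, -250.9, 33.6]
orientation: [0.769, 0.64, 0.0, 0.001]
wrist_force: [0.0, 0.9, 0.8]
gripper_width: 0.765
finger_force: 0.0
```

Emit:
drive_tool(motion=[[[0.085,0,0,0,0],[0.085,0,0,0,0],[0.085,0,0,0.03,0],[0.085,0,0,0.07,0],[0.085,0,0,0.11,0]]])

```text
time_s: 9.98
position: [533.1, -249.8, 142.9]
orientation: [0.769, 0.64, -0.0, -0.001]
wrist_force: [0.1, -2.3, -0.1]
gripper_width: 0.996
finger_force: 0.0
```

Emit:
drive_tool(motion=[[[0.085,-0.03,0,0.04,0],[0.085,-0.06,0,0.08,0],[0.085,-0.06,0,0.12,0],[0.085,-0.06,0,0.16,0],[0.085,-0.04,0,0.19,0]]])

```text
time_s: 10.4
position: [490.3, -250.4, 333.1]
orientation: [0.769, 0.639, -0.0, 0.001]
wrist_force: [1.5, -1.4, 1.1]
gripper_width: 1.0
finger_force: 0.0
```

```bash
python3 - <<'E'
from h import *
jars()
o=arm.observe(); s=snap('wrist','w3.png')
A=pts(s,np.c_[tuple(np.mgrid[0:640,0:480].reshape(2,-1))],None,(o['position'],o['orientation'])).reshape(640,480,3).transpose(1,0,2)
Q=A[(A[...,2]>270)&(A[...,2]<310)&(A[...,0]>600)]; print(len(Q),Q.min(0).round(),Q.max(0).round(),cv2.minAreaRect(Q[:,:2].astype(np.float32)))
s=snap('top'); print('bar',pts(s,[[405,189.5],[466,200.5]],288.5).round())
E
```

```text
lid c [ 534.8 -251.4] dia 54.4 z 85.5 mean [ 534.2 -249.2   83.9] px [331, 163, 47, 48, 1739]
lid c [ 647.2 -270.3] dia 30.5 z 89.1 mean [ 646.3 -269.5   89. ] px [452, 176, 19, 24, 283]
tcp [ 490.3 -250.4  333.1] yaw 79.4 t 10.4
9015 [ 638. -345.  270.] [ 674. -197.  298.] ((657.8821411132812, -271.27825927734375), (149.49618530273438, 16.7805118560791), 79.80924224853516)
bar [[ 671. -200.  288.]
 [ 646. -344.  288.]]
```

View pics/w3.png

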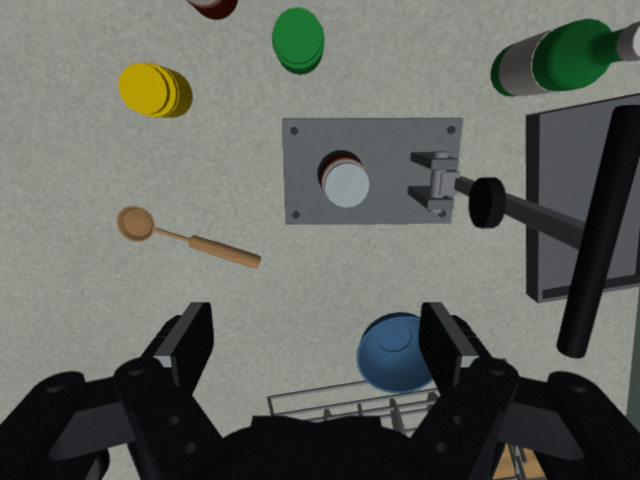

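Emit:
drive_tool(motion=[[[0.085,0.04,0.005,0,0],[0.085,0.08,0.01,0,0],[0.085,0.12,0.015,0,0],[0.085,0.155,0.02,0,0],[0.085,0.174,0.02,0,0]]])

```text
time_s: 10.97
position: [668.6, -228.6, 326.1]
orientation: [0.768, 0.64, -0.0, -0.001]
wrist_force: [0.4, 0.0, -0.2]
gripper_width: 0.997
finger_force: 0.0
```

Emit:
drive_tool(motion=[[[0.085,0,0,0,0],[0.085,0,0,-0.02,0],[0.085,0,0,-0.04,0],[0.085,0,0,-0.06,0],[0.085,0,0,-0.06,0]]])

```text
time_s: 11.38
position: [664.1, -229.5, 263.4]
orientation: [0.769, 0.639, -0.001, -0.004]
wrist_force: [-0.7, -0.2, -1.5]
gripper_width: 0.996
finger_force: 0.0
```

Emit:
drive_tool(motion=[[[0.03,0,0,0,0],[0.03,0,0,0,0],[0.03,0,0,0,0],[0.03,0,0,0,0],[0.03,0,0,0,0]]])

```text
time_s: 11.8
position: [666.7, -230.6, 270.2]
orientation: [0.769, 0.639, 0.0, 0.001]
wrist_force: [-0.0, -0.3, 0.9]
gripper_width: 0.35
finger_force: 0.0
```

```bash
python3 - <<'E'
import numpy as np
from math import *
c,s=cos(radians(-9.9)),sin(radians(-9.9))
v=22+210j
prev=v
for i,t in enumerate(np.linspace(0,1.571,11)):
    w=v*np.exp(1j*t); d=w-prev; print(round(t,2),[round(float(k)/1000,4) for k in(d.real*c,d.real*s,d.imag)])
    if i==5: prev=w
E
```

```text
0.0 [0.0, -0.0, 0.0]
0.16 [-0.0326, 0.0057, 0.0009]
0.31 [-0.065, 0.0113, -0.0035]
0.47 [-0.0963, 0.0168, -0.0129]
0.63 [-0.1258, 0.0219, -0.0272]
0.79 [-0.1526, 0.0266, -0.046]
0.94 [-0.0237, 0.0041, -0.0228]
1.1 [-0.0435, 0.0076, -0.0491]
1.26 [-0.0591, 0.0103, -0.0782]
1.41 [-0.07, 0.0122, -0.1095]
1.57 [-0.0759, 0.0132, -0.1421]
```

Emit:
drive_tool(motion=[[[0,0,0,0,0],[0,0,0,0,0],[0,0,0,0,0],[0,0,0,0,0],[0,0,0,0,0]]])

```text
time_s: 12.22
position: [666.7, -230.5, 269.7]
orientation: [0.769, 0.64, 0.0, 0.001]
wrist_force: [1.0, -0.6, 5.1]
gripper_width: 0.165
finger_force: 58.5
```

Emit:
drive_tool(motion=[[[0,-0.0326,0.0057,0.0009,0],[0,-0.065,0.0113,-0.0035,0],[0,-0.0963,0.0168,-0.0129,0],[0,-0.1258,0.0219,-0.0272,0],[0,-0.1526,0.0266,-0.046,0]]])

```text
time_s: 12.63
position: [514.5, -203.5, 225.1]
orientation: [0.769, 0.64, 0.002, 0.003]
wrist_force: [12.7, 0.4, -0.8]
gripper_width: 0.161
finger_force: 59.6
```

```bash
python3 - <<'E'
from h import *
snap('scene','s2.png'); o=arm.observe(); print(o['position'],o['wrist_force'],o['gripper_width'])
E
```

```text
[ 505.64488143 -201.4603463   217.35525821] [-5.02836655 -0.99107249  1.75628293] 0.1642977730842574
```

View pics/s2.png

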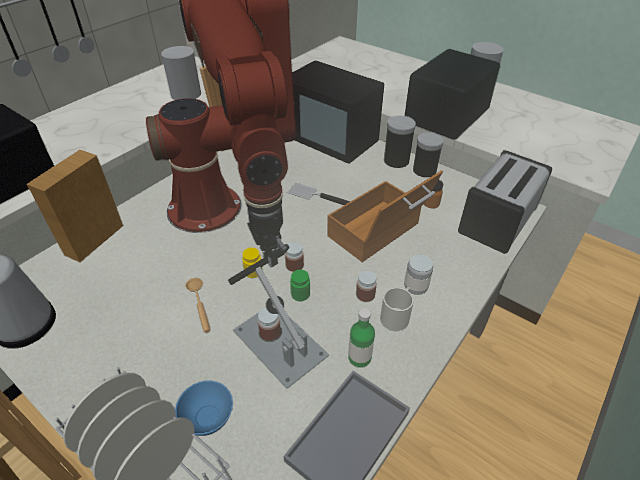

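The lever is half down and firmly held, over the jar on the seat. Continuing to the stop.

Emit:
drive_tool(motion=[[[0,-0.0237,0.0041,-0.0228,0],[0,-0.0435,0.0076,-0.0491,0],[0,-0.0591,0.0103,-0.0782,0],[0,-0.07,0.0122,-0.1095,0],[0,-0.0759,0.0132,-0.1421,0]]])

```text
time_s: 13.1
position: [438.2, -190.0, 81.5]
orientation: [0.769, 0.64, 0.001, 0.001]
wrist_force: [9.7, 6.9, 17.0]
gripper_width: 0.163
finger_force: 68.2
```

Emit:
drive_tool(motion=[[[0,0,0,0,0],[0,0,0,0,0],[0,0,0,-0.002,0],[0,0,0,-0.004,0],[0,0,0,-0.004,0]]])

```text
time_s: 13.52
position: [438.0, -189.9, 78.5]
orientation: [0.769, 0.64, 0.001, -0.0]
wrist_force: [-4.6, 8.1, 18.0]
gripper_width: 0.167
finger_force: 68.4
```

Emit:
drive_tool(motion=[[[0,0,0,-0.003,0],[0,0,0,-0.005,0],[0,0,0,-0.005,0],[0,0,0,-0.005,0],[0,0,0,-0.005,0]]])

```text
time_s: 13.93
position: [438.0, -190.0, 77.5]
orientation: [0.768, 0.64, 0.0, 0.001]
wrist_force: [-21.7, 19.7, 58.1]
gripper_width: 0.164
finger_force: 72.8
```

```bash
python3 - <<'E'
from h import *
s=snap('wrist'); o=arm.observe(); A=pts(s,np.c_[tuple(np.mgrid[0:640,0:480].reshape(2,-1))],None,(o['position'],o['orientation'])).reshape(640,480,3).transpose(1,0,2)
print(o['position'],o['wrist_force'])
# arm-of-lever height along its length: top pixels near line seat->bar
ax=np.array([np.cos(np.radians(-9.9)),np.sin(np.radians(-9.9))]); seat=np.array([533.5,-250.])
d=A[...,:2]-seat; a=d@ax; b=d@np.array([-ax[1],ax[0]])
for lo in range(-100,100,20):
    k=(a>lo)&(a<lo+20)&(abs(b)<6)&(A[...,2]>60)
    if k.sum()>5: print(lo,k.sum(),np.percentile(A[k][:,2],[50,90]).round(1))
E
```

```text
[ 438.04126127 -189.96435092   77.46802067] [-21.00996786  18.43402032  57.26319815]
-80 54 [105.6 106.1]
-40 253 [68.3 78.4]
-20 211 [105.7 106.7]
0 1068 [106.2 106.9]
20 252 [106.3 106.9]
```

Force has jumped to 58 N and the lever arm is level at z≈106, so it's at the stop. Returning the lever along the arc.

Emit:
drive_tool(motion=[[[0,0,0,0.009,0],[0,0.0059,-0.001,0.0416,0],[0,0.0168,-0.0029,0.0729,0],[0,0.0324,-0.0056,0.102,0],[0,0.0522,-0.0091,0.1283,0]]])

```text
time_s: 14.4
position: [490.9, -199.6, 201.8]
orientation: [0.769, 0.64, 0.001, 0.001]
wrist_force: [9.7, -3.1, -9.6]
gripper_width: 0.163
finger_force: 62.1
```

Emit:
drive_tool(motion=[[[0,0.0237,-0.0041,0.0228,0],[0,0.0505,-0.0088,0.0416,0],[0,0.08,-0.0139,0.0559,0],[0,0.1113,-0.0194,0.0653,0],[0,0.1437,-0.025,0.0697,0]]])

```text
time_s: 14.82
position: [634.6, -225.5, 271.3]
orientation: [0.769, 0.639, -0.001, 0.001]
wrist_force: [-2.4, -7.7, 1.0]
gripper_width: 0.165
finger_force: 63.7
```

Emit:
drive_tool(motion=[[[0,0.0326,-0.0057,-0.0009,0],[0,0.0326,-0.0057,-0.0009,0],[0.085,0.0326,-0.0057,-0.0009,0],[0.085,0.0326,-0.0057,-0.0009,0],[0.085,0.0326,-0.0057,-0.0009,0]]])

```text
time_s: 15.23
position: [666.2, -230.2, 268.4]
orientation: [0.769, 0.64, -0.0, -0.0]
wrist_force: [0.8, -1.1, 0.4]
gripper_width: 0.58
finger_force: 0.0
```

Emit:
drive_tool(motion=[[[0.085,0,0,0.02,0],[0.085,0,0,0.06,0],[0.085,-0.04,0,0.06,0],[0.085,-0.08,0,0.06,0],[0.085,-0.11,0,0.06,0]]])

```text
time_s: 15.65
position: [559.5, -231.1, 329.3]
orientation: [0.768, 0.64, 0.0, 0.001]
wrist_force: [-0.2, -0.9, 1.8]
gripper_width: 0.993
finger_force: 0.0
```

Emit:
drive_tool(motion=[[[0.085,-0.02,-0.02,0,0],[0.085,-0.02,-0.02,0,0],[0.085,-0.02,-0.02,0,0],[0.085,-0.02,-0.02,0,0],[0.085,-0.02,-0.02,0,0]]])

```text
time_s: 16.07
position: [539.3, -249.9, 329.2]
orientation: [0.769, 0.64, 0.0, 0.0]
wrist_force: [-0.1, 0.1, 0.5]
gripper_width: 0.997
finger_force: 0.0
```

```bash
python3 - <<'E'
from h import *
jars()
o=arm.observe(); s=snap('wrist')
A=pts(s,np.c_[tuple(np.mgrid[0:640,0:480].reshape(2,-1))],None,(o['position'],o['orientation'])).reshape(640,480,3).transpose(1,0,2)
Q=A[(A[...,2]>270)&(A[...,2]<310)&(A[...,0]>600)]; print(len(Q),Q.min(0).round(),Q.max(0).round(),cv2.minAreaRect(Q[:,:2].astype(np.float32)))
E
```

```text
lid c [419.6 -36.2] dia 36.9 z 77.4 mean [421.1 -39.4  77. ] px [136, 0, 35, 8, 182]
lid c [ 534.6 -251.7] dia 55.3 z 77.3 mean [ 535.1 -249.6   76.2] px [288, 172, 48, 47, 1738]
lid c [ 643.7 -269.3] dia 35.2 z 88.7 mean [ 642.6 -269.    88.1] px [402, 184, 25, 27, 442]
tcp [ 539.3 -249.9  329.2] yaw 79.5 t 16.0667
8823 [ 641. -339.  270.] [ 678. -197.  298.] ((658.9712524414062, -267.841552734375), (142.44696044921875, 16.59320068359375), 79.7052230834961)
```

The lid top on the seat fell from 85.5 to 77.3 mm, so it is fully home, and the lever is upright. Packing jar 1.

Emit:
drive_tool(motion=[[[0.085,-0.0045,0,-0.04,0],[0.085,-0.0045,0,-0.08,0],[0.085,-0.0045,0,-0.12,0],[0.085,-0.0045,0,-0.16,0],[0.085,-0.0045,0,-0.198,0]]])

```text
time_s: 16.58
position: [534.5, -249.6, 128.7]
orientation: [0.768, 0.64, 0.0, -0.0]
wrist_force: [0.1, -0.8, 0.3]
gripper_width: 0.994
finger_force: 0.0
```

Emit:
drive_tool(motion=[[[0.085,0,0,-0.04,0],[0.085,0,0,-0.07,0],[0.085,0,0,-0.09,0],[0.085,0,0,-0.099,0],[0.085,0,0,-0.099,0]]])

```text
time_s: 17.0
position: [533.4, -249.0, 29.6]
orientation: [0.769, 0.64, -0.0, -0.002]
wrist_force: [-0.2, -0.4, 0.0]
gripper_width: 0.995
finger_force: 0.0
```

Emit:
drive_tool(motion=[[[0.04,0,0,0,0],[0.04,0,0,0,0],[0.04,0,0,0,0],[0.04,0,0,0,0],[0.04,0,0,0,0]]])

```text
time_s: 17.42
position: [535.7, -251.3, 34.6]
orientation: [0.769, 0.64, 0.0, 0.002]
wrist_force: [0.0, 0.8, 6.8]
gripper_width: 0.64
finger_force: 63.8
```

Emit:
drive_tool(motion=[[[0.04,0,0,0,0],[0.04,0,0,0.04,0],[0.04,0,0,0.08,0],[0.04,0,0,0.12,0],[0.04,0,0,0.14,0]]])

```text
time_s: 17.83
position: [535.8, -251.4, 178.4]
orientation: [0.769, 0.64, 0.001, 0.003]
wrist_force: [0.2, -0.6, -3.1]
gripper_width: 0.641
finger_force: 65.8
```

Emit:
drive_tool(motion=[[[0.04,0,0.04,0,0],[0.04,0,0.08,0,0],[0.04,0,0.12,0,0],[0.04,0,0.16,0,0],[0.04,0,0.2,0,0]]])

```text
time_s: 18.25
position: [534.2, -48.7, 172.9]
orientation: [0.769, 0.639, 0.0, 0.001]
wrist_force: [1.1, 1.4, -3.0]
gripper_width: 0.638
finger_force: 66.0
```

Emit:
drive_tool(motion=[[[0.04,0,0.04,0,0],[0.04,0,0.08,0,0],[0.04,0,0.12,0,0],[0.04,0,0.16,0,0],[0.04,0,0.2,0,0]]])

```text
time_s: 18.67
position: [534.1, 151.7, 172.9]
orientation: [0.769, 0.64, 0.001, 0.0]
wrist_force: [0.9, 0.4, -3.5]
gripper_width: 0.641
finger_force: 66.0
```

Emit:
drive_tool(motion=[[[0.04,0,0.04,0,0],[0.04,0,0.08,0,0],[0.04,0,0.12,0,0],[0.04,0,0.16,0,0],[0.04,0,0.192,0,0]]])

```text
time_s: 19.08
position: [533.8, 344.7, 172.7]
orientation: [0.768, 0.64, 0.001, -0.0]
wrist_force: [1.4, 0.4, -2.6]
gripper_width: 0.642
finger_force: 66.0
```

Emit:
drive_tool(motion=[[[0.04,0,0,0,0],[0.04,0,0,0,0],[0.04,0,0,0,0],[0.04,0,0,0,0],[0.04,0,0,0,0]]])

```text
time_s: 19.5
position: [534.7, 340.5, 172.4]
orientation: [0.769, 0.639, 0.0, 0.0]
wrist_force: [0.4, -0.6, -2.9]
gripper_width: 0.642
finger_force: 65.9
```

```bash
python3 - <<'E'
from h import *
o=arm.observe(); print(o['position']); s=snap('wrist','w4.png')
E
```

```text
[534.70794553 340.51684562 172.39985877]
```

View pics/w4.png

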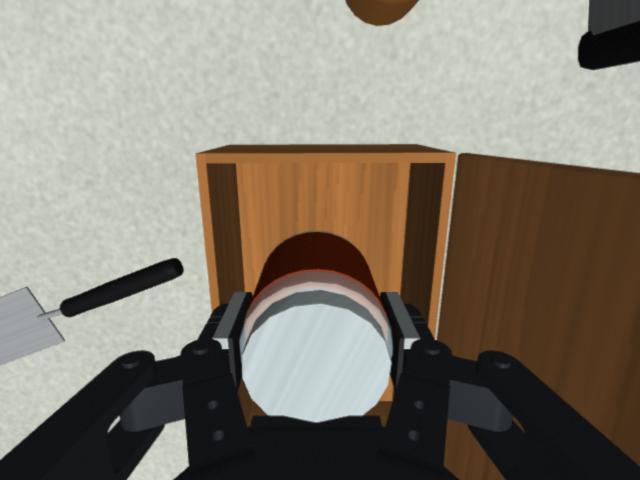

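Over the left end of the box and centred between its walls. Lowering.

Emit:
drive_tool(motion=[[[0.04,0,0,-0.035,0],[0.04,0,0,-0.07,0],[0.04,0,0,-0.105,0],[0.04,0,0,-0.125,0],[0.04,0,0,-0.135,0]]])

```text
time_s: 19.97
position: [532.3, 340.0, 33.2]
orientation: [0.769, 0.639, -0.002, -0.001]
wrist_force: [-1.3, -1.1, -3.8]
gripper_width: 0.638
finger_force: 66.0
```

Emit:
drive_tool(motion=[[[0.04,0,0,-0.004,0],[0.04,0,0,-0.007,0],[0.04,0,0,-0.007,0],[0.04,0,0,-0.007,0],[0.072,0,0,-0.007,0]]])

```text
time_s: 20.38
position: [535.7, 341.9, 31.9]
orientation: [0.769, 0.639, 0.001, 0.001]
wrist_force: [1.5, -0.2, 0.1]
gripper_width: 0.762
finger_force: 0.0
```

Emit:
drive_tool(motion=[[[0.072,0,0,0,0],[0.072,0,0,0,0],[0.072,0,0,0.035,0],[0.072,0,0,0.075,0],[0.072,0,0,0.115,0]]])

```text
time_s: 20.8
position: [533.7, 341.3, 145.8]
orientation: [0.769, 0.639, -0.001, -0.0]
wrist_force: [0.7, -0.3, 0.6]
gripper_width: 0.846
finger_force: 0.0
```

Emit:
drive_tool(motion=[[[0.085,0,-0.01,0.04,0],[0.085,0,-0.04,0.08,0],[0.085,0,-0.07,0.12,0],[0.085,0,-0.1,0.15,0],[0.085,0,-0.13,0.17,0]]])

```text
time_s: 21.22
position: [534.4, 220.1, 310.9]
orientation: [0.768, 0.64, 0.001, 0.001]
wrist_force: [0.6, 0.6, 1.2]
gripper_width: 0.996
finger_force: 0.0
```

Emit:
drive_tool(motion=[[[0.085,0.01,-0.04,0,0],[0.085,0.02,-0.08,0,0],[0.085,0.03,-0.12,0,0],[0.085,0.04,-0.16,0,0],[0.085,0.04,-0.19,0,0]]])

```text
time_s: 21.63
position: [575.3, 27.3, 307.8]
orientation: [0.769, 0.639, 0.0, 0.001]
wrist_force: [0.7, -0.1, 0.1]
gripper_width: 0.996
finger_force: 0.0
```

Emit:
drive_tool(motion=[[[0.085,0,0,0,0],[0.085,0,0,0,0],[0.085,0,0,0,0],[0.085,0,0,0,0],[0.085,0,0,0,0]]])

```text
time_s: 22.05
position: [574.3, 31.8, 308.2]
orientation: [0.768, 0.64, 0.0, 0.0]
wrist_force: [0.7, -0.3, -0.3]
gripper_width: 0.991
finger_force: 0.0
```

```bash
python3 - <<'E'
from h import *
jars(); snap('wrist','w5.png')
E
```

```text
lid c [768.4  48.1] dia 28.0 z 77.0 mean [768.9  47.8  76.3] px [495, 135, 12, 29, 228]
lid c [661.6  16. ] dia 53.0 z 77.7 mean [660.5  17.8  77.5] px [374, 173, 48, 48, 1695]
lid c [793.9 -11.4] dia 64.0 z 89.4 mean [803.3 -15.3  89.3] px [524, 173, 28, 62, 170]
lid c [444.9 -37.8] dia 50.9 z 77.4 mean [445.5 -38.   77.4] px [194, 259, 44, 40, 1358]
tcp [574.3  31.8 308.2] yaw 79.6 t 22.05
```

View pics/w5.png

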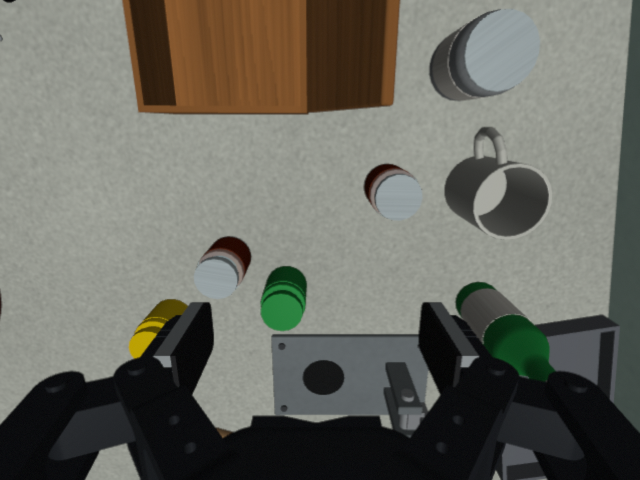

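Jar 3 has been knocked to (445,-38), seen at (217,270). Jar 2 is still at (660.5,17), seen at (398,196). Fetching jar 2.

Emit:
drive_tool(motion=[[[0.085,0.03,-0.005,-0.02,0],[0.085,0.06,-0.01,-0.04,0],[0.085,0.086,-0.015,-0.07,0],[0.085,0.086,-0.015,-0.11,0],[0.085,0.086,-0.015,-0.15,0]]])

```text
time_s: 22.57
position: [661.5, 15.9, 155.9]
orientation: [0.769, 0.64, 0.0, 0.0]
wrist_force: [-0.5, 0.3, -0.1]
gripper_width: 0.995
finger_force: 0.0
```

Emit:
drive_tool(motion=[[[0.085,0,0,-0.04,0],[0.085,0,0,-0.08,0],[0.085,0,0,-0.11,0],[0.085,0,0,-0.13,0],[0.085,0,0,-0.134,0]]])

```text
time_s: 22.98
position: [657.1, 16.8, 18.9]
orientation: [0.768, 0.64, -0.002, -0.003]
wrist_force: [0.0, 0.1, -0.4]
gripper_width: 0.995
finger_force: 0.0
```

Emit:
drive_tool(motion=[[[0.085,0,0,0,0],[0.04,0,0,0,0],[0.04,0,0,0,0],[0.04,0,0,0,0],[0.04,0,0,0,0]]])

```text
time_s: 23.4
position: [662.1, 15.4, 26.9]
orientation: [0.769, 0.64, 0.001, 0.002]
wrist_force: [-1.0, -0.1, 6.2]
gripper_width: 0.641
finger_force: 64.0
```

Emit:
drive_tool(motion=[[[0.04,0,0,0,0],[0.04,0,0,0,0],[0.04,0,0,0.04,0],[0.04,0,0,0.08,0],[0.04,0,0,0.12,0]]])

```text
time_s: 23.82
position: [659.9, 15.7, 146.0]
orientation: [0.769, 0.64, -0.0, -0.0]
wrist_force: [1.1, 0.0, -1.4]
gripper_width: 0.637
finger_force: 64.6
```

Emit:
drive_tool(motion=[[[0.04,-0.025,-0.02,0.01,0],[0.04,-0.05,-0.04,0.01,0],[0.04,-0.075,-0.06,0.01,0],[0.04,-0.1,-0.08,0.01,0],[0.04,-0.127,-0.1,0.01,0]]])

```text
time_s: 24.23
position: [532.7, -85.2, 155.1]
orientation: [0.769, 0.64, 0.0, 0.001]
wrist_force: [1.1, 0.4, -1.5]
gripper_width: 0.643
finger_force: 65.0
```

Emit:
drive_tool(motion=[[[0.04,0,-0.04,0,0],[0.04,0,-0.08,0,0],[0.04,0,-0.12,0,0],[0.04,0,-0.15,0,0],[0.04,0,-0.167,0,0]]])

```text
time_s: 24.65
position: [533.1, -255.1, 155.1]
orientation: [0.77, 0.639, -0.0, 0.001]
wrist_force: [0.1, 0.8, -2.1]
gripper_width: 0.64
finger_force: 65.2
```

Emit:
drive_tool(motion=[[[0.04,0,0,0,0],[0.04,0,0,0,0],[0.04,0,0,0,0],[0.04,0,0,0,0],[0.04,0,0,0,0]]])

```text
time_s: 25.07
position: [533.6, -250.2, 154.2]
orientation: [0.768, 0.64, 0.0, 0.0]
wrist_force: [-0.3, 0.5, -2.5]
gripper_width: 0.639
finger_force: 65.2
```

Emit:
drive_tool(motion=[[[0.04,0,0,-0.035,0],[0.04,0,0,-0.07,0],[0.04,0,0,-0.095,0],[0.04,0,0,-0.11,0],[0.04,0,0,-0.115,0]]])

```text
time_s: 25.48
position: [531.7, -249.2, 35.8]
orientation: [0.768, 0.64, -0.0, -0.002]
wrist_force: [-1.3, 0.7, -1.8]
gripper_width: 0.637
finger_force: 65.2
```

Emit:
drive_tool(motion=[[[0.04,0,0,-0.004,0],[0.04,0,0,-0.007,0],[0.04,0,0,-0.007,0],[0.04,0,0,-0.007,0],[0.085,0,0,-0.007,0]]])

```text
time_s: 25.9
position: [534.7, -251.9, 34.5]
orientation: [0.769, 0.64, 0.0, 0.002]
wrist_force: [-0.2, 0.1, 0.5]
gripper_width: 0.765
finger_force: 0.0
```

Emit:
drive_tool(motion=[[[0.085,0,0,0,0],[0.085,0,0,0,0],[0.085,0,0,0.03,0],[0.085,0,0,0.07,0],[0.085,0,0,0.11,0]]])

```text
time_s: 26.32
position: [532.6, -250.8, 142.7]
orientation: [0.769, 0.64, -0.0, -0.001]
wrist_force: [0.6, -0.7, 0.3]
gripper_width: 0.99
finger_force: 0.0
```

Emit:
drive_tool(motion=[[[0.085,-0.03,0,0.04,0],[0.085,-0.06,0,0.08,0],[0.085,-0.06,0,0.12,0],[0.085,-0.06,0,0.16,0],[0.085,-0.04,0,0.19,0]]])

```text
time_s: 26.73
position: [489.8, -251.4, 332.9]
orientation: [0.769, 0.639, -0.0, 0.001]
wrist_force: [1.1, -0.3, 1.3]
gripper_width: 0.999
finger_force: 0.0
```

```bash
python3 - <<'E'
from h import *
jars()
E
```

```text
lid c [441.3 -51.3] dia 44.1 z 77.4 mean [441.9 -55.7  77.3] px [207, 0, 44, 15, 465]
lid c [ 535.  -250.2] dia 54.5 z 85.5 mean [ 534.1 -248.1   83.9] px [331, 161, 47, 48, 1739]
lid c [ 644.7 -269.4] dia 35.4 z 88.7 mean [ 643.6 -269.1   88.3] px [446, 173, 26, 27, 360]
tcp [ 489.8 -251.4  332.9] yaw 79.4 t 26.7333
```

Emit:
drive_tool(motion=[[[0.085,0.04,0.005,0,0],[0.085,0.08,0.01,0,0],[0.085,0.12,0.015,0,0],[0.085,0.155,0.02,0,0],[0.085,0.174,0.02,0,0]]])

```text
time_s: 27.2
position: [668.7, -229.8, 327.5]
orientation: [0.768, 0.64, 0.0, -0.0]
wrist_force: [-0.5, -0.7, -0.7]
gripper_width: 0.996
finger_force: 0.0
```

Emit:
drive_tool(motion=[[[0.085,0,0,0,0],[0.085,0,0,-0.02,0],[0.085,0,0,-0.04,0],[0.085,0,0,-0.06,0],[0.03,0,0,-0.06,0]]])

```text
time_s: 27.62
position: [664.2, -230.7, 264.5]
orientation: [0.769, 0.64, -0.001, -0.003]
wrist_force: [-0.1, 0.1, -0.9]
gripper_width: 0.881
finger_force: 0.0
```

Emit:
drive_tool(motion=[[[0,0,0,0,0],[0,0,0,0,0],[0,0,0,0,0],[0,0,0,0,0],[0,0,0,0,0]]])

```text
time_s: 28.03
position: [666.4, -231.8, 270.4]
orientation: [0.769, 0.64, 0.001, 0.001]
wrist_force: [-0.3, 0.2, 0.6]
gripper_width: 0.165
finger_force: 58.5
```

Emit:
drive_tool(motion=[[[0,0,0,0,0],[0,0,0,0,0],[0,0,0,0,0],[0,0,0,0,0],[0,0,0,0,0]]])

```text
time_s: 28.45
position: [666.4, -231.7, 270.4]
orientation: [0.769, 0.64, 0.001, 0.001]
wrist_force: [1.5, -0.8, 5.8]
gripper_width: 0.164
finger_force: 58.5
```

Jar 2 is on the seat with its lid loose (85.5 mm) and the bar is gripped. Repeating the pull and return.

Emit:
drive_tool(motion=[[[0,-0.0326,0.0057,0.0009,0],[0,-0.065,0.0113,-0.0035,0],[0,-0.0963,0.0168,-0.0129,0],[0,-0.1258,0.0219,-0.0272,0],[0,-0.1526,0.0266,-0.046,0]]])

```text
time_s: 28.87
position: [514.0, -204.8, 225.3]
orientation: [0.769, 0.64, 0.002, 0.003]
wrist_force: [6.9, 1.1, 9.0]
gripper_width: 0.164
finger_force: 59.9
```

Emit:
drive_tool(motion=[[[0,-0.0237,0.0041,-0.0228,0],[0,-0.0435,0.0076,-0.0491,0],[0,-0.0591,0.0103,-0.0782,0],[0,-0.07,0.0122,-0.1095,0],[0,-0.0759,0.0132,-0.1421,0]]])

```text
time_s: 29.28
position: [438.1, -191.2, 82.0]
orientation: [0.769, 0.64, 0.002, 0.002]
wrist_force: [11.6, 7.8, 19.2]
gripper_width: 0.166
finger_force: 66.6
```

Emit:
drive_tool(motion=[[[0,0,0,0,0],[0,0,0,-0.003,0],[0,0,0,-0.007,0],[0,0,0,-0.008,0],[0,0,0,-0.008,0]]])

```text
time_s: 29.7
position: [437.8, -191.0, 77.1]
orientation: [0.768, 0.64, 0.001, 0.001]
wrist_force: [-13.5, 15.0, 39.4]
gripper_width: 0.164
finger_force: 71.6
```

Emit:
drive_tool(motion=[[[0,0,0,0,0],[0,0,0,0,0],[0,0,0,0,0],[0,0,0,0,0],[0,0,0,0,0]]])

```text
time_s: 30.12
position: [437.8, -191.0, 77.0]
orientation: [0.768, 0.64, 0.001, 0.0]
wrist_force: [-13.8, 16.2, 39.9]
gripper_width: 0.165
finger_force: 71.6
```

Emit:
drive_tool(motion=[[[0,0,0,0.008,0],[0,0.0059,-0.001,0.0406,0],[0,0.0168,-0.0029,0.0719,0],[0,0.0324,-0.0056,0.101,0],[0,0.0522,-0.0091,0.1273,0]]])

```text
time_s: 30.53
position: [493.1, -201.2, 201.7]
orientation: [0.769, 0.64, 0.003, 0.003]
wrist_force: [24.9, -5.6, -23.2]
gripper_width: 0.162
finger_force: 65.1
```

Emit:
drive_tool(motion=[[[0,0.0237,-0.0041,0.0228,0],[0,0.0505,-0.0088,0.0416,0],[0,0.08,-0.0139,0.0559,0],[0,0.1113,-0.0194,0.0653,0],[0,0.1437,-0.025,0.0697,0]]])

```text
time_s: 30.95
position: [634.5, -226.8, 272.5]
orientation: [0.769, 0.639, -0.0, 0.002]
wrist_force: [-1.6, -5.5, 10.8]
gripper_width: 0.159
finger_force: 62.2
```

Emit:
drive_tool(motion=[[[0,0.0326,-0.0057,-0.0009,0],[0,0.0326,-0.0057,-0.0009,0],[0.085,0.0326,-0.0057,-0.0009,0],[0.085,0.0326,-0.0057,-0.0009,0],[0.085,0.0326,-0.0057,-0.0009,0]]])

```text
time_s: 31.37
position: [665.8, -231.3, 268.8]
orientation: [0.769, 0.64, 0.0, 0.0]
wrist_force: [-0.2, -0.0, 0.2]
gripper_width: 0.581
finger_force: 0.0
```

Emit:
drive_tool(motion=[[[0.085,0,0,0.02,0],[0.085,0,0,0.06,0],[0.085,-0.04,0,0.06,0],[0.085,-0.08,0,0.06,0],[0.085,-0.11,0,0.06,0]]])

```text
time_s: 31.78
position: [558.7, -232.2, 329.6]
orientation: [0.769, 0.64, 0.001, 0.002]
wrist_force: [0.5, -1.3, 1.4]
gripper_width: 0.995
finger_force: 0.0
```

Emit:
drive_tool(motion=[[[0.085,-0.022,-0.018,0,0],[0.085,-0.022,-0.018,0,0],[0.085,-0.022,-0.018,0,0],[0.085,-0.022,-0.018,0,0],[0.085,-0.022,-0.018,0,0]]])

```text
time_s: 32.2
position: [536.6, -249.0, 329.1]
orientation: [0.769, 0.64, 0.0, 0.0]
wrist_force: [-0.2, 1.8, 1.2]
gripper_width: 0.996
finger_force: 0.0
```

```bash
python3 - <<'E'
from h import *
jars()
E
```

```text
lid c [444.8 -41.7] dia 47.7 z 77.4 mean [443.4 -50.3  77.4] px [156, 0, 51, 27, 1058]
lid c [ 534.5 -250.5] dia 55.4 z 77.3 mean [ 535.2 -248.4   76.2] px [291, 171, 48, 47, 1734]
lid c [ 644.2 -269. ] dia 36.4 z 88.5 mean [ 642.6 -269.3   87.9] px [404, 184, 26, 27, 409]
tcp [ 536.6 -249.   329.1] yaw 79.5 t 32.2
```

Jar 2's lid is home (77.3 mm). Packing it in the middle of the box.

Emit:
drive_tool(motion=[[[0.085,-0.002,0,-0.04,0],[0.085,-0.002,0,-0.08,0],[0.085,-0.002,0,-0.12,0],[0.085,-0.002,0,-0.16,0],[0.085,-0.002,0,-0.198,0]]])

```text
time_s: 32.67
position: [534.3, -248.6, 128.5]
orientation: [0.768, 0.64, 0.0, -0.0]
wrist_force: [-0.2, 0.5, -0.3]
gripper_width: 0.997
finger_force: 0.0
```

Emit:
drive_tool(motion=[[[0.085,0,0,-0.04,0],[0.085,0,0,-0.07,0],[0.085,0,0,-0.09,0],[0.085,0,0,-0.099,0],[0.085,0,0,-0.099,0]]])

```text
time_s: 33.08
position: [533.1, -248.1, 29.4]
orientation: [0.769, 0.64, -0.0, -0.002]
wrist_force: [-0.2, 0.1, -0.2]
gripper_width: 0.99
finger_force: 0.0
```

Emit:
drive_tool(motion=[[[0.04,0,0,0,0],[0.04,0,0,0,0],[0.04,0,0,0,0],[0.04,0,0,0,0],[0.04,0,0,0,0]]])

```text
time_s: 33.5
position: [535.5, -250.4, 34.4]
orientation: [0.769, 0.64, 0.0, 0.002]
wrist_force: [0.1, 0.8, 5.9]
gripper_width: 0.642
finger_force: 63.9
```

Emit:
drive_tool(motion=[[[0.04,0,0,0,0],[0.04,0,0,0.04,0],[0.04,0,0,0.08,0],[0.04,0,0,0.12,0],[0.04,0,0,0.14,0]]])

```text
time_s: 33.92
position: [535.6, -250.5, 178.4]
orientation: [0.769, 0.64, 0.001, 0.003]
wrist_force: [1.4, -1.2, -1.8]
gripper_width: 0.639
finger_force: 64.8
```

Emit:
drive_tool(motion=[[[0.04,0,0.04,0,0],[0.04,0,0.08,0,0],[0.04,0,0.12,0,0],[0.04,0,0.16,0,0],[0.04,0,0.2,0,0]]])

```text
time_s: 34.33
position: [534.0, -47.8, 172.9]
orientation: [0.769, 0.639, 0.0, 0.001]
wrist_force: [0.4, -0.1, -1.9]
gripper_width: 0.637
finger_force: 65.0
```

Emit:
drive_tool(motion=[[[0.04,0,0.04,0,0],[0.04,0,0.08,0,0],[0.04,0,0.12,0,0],[0.04,0,0.16,0,0],[0.04,0,0.2,0,0]]])

```text
time_s: 34.75
position: [534.0, 152.6, 173.0]
orientation: [0.769, 0.64, 0.001, 0.001]
wrist_force: [1.0, -0.1, -2.7]
gripper_width: 0.644
finger_force: 65.0
```

Emit:
drive_tool(motion=[[[0.04,-0.005,0.04,0,0],[0.04,-0.01,0.08,0,0],[0.04,-0.014,0.114,0,0],[0.04,-0.014,0.114,0,0],[0.04,-0.014,0.114,0,0]]])

```text
time_s: 35.17
position: [519.7, 266.4, 172.6]
orientation: [0.768, 0.641, 0.0, 0.0]
wrist_force: [0.0, -0.7, -1.4]
gripper_width: 0.642
finger_force: 65.0
```

Emit:
drive_tool(motion=[[[0.04,0,0,0,0],[0.04,0,0,0,0],[0.04,0,0,0,0],[0.04,0,0,0,0],[0.04,0,0,0,0]]])

```text
time_s: 35.58
position: [520.3, 263.8, 172.0]
orientation: [0.769, 0.639, 0.0, 0.0]
wrist_force: [0.0, -0.1, -2.1]
gripper_width: 0.639
finger_force: 65.0
```

Emit:
drive_tool(motion=[[[0.04,0,0,-0.035,0],[0.04,0,0,-0.07,0],[0.04,0,0,-0.105,0],[0.04,0,0,-0.125,0],[0.04,0,0,-0.135,0]]])

```text
time_s: 36.0
position: [517.8, 263.6, 33.1]
orientation: [0.769, 0.639, -0.002, -0.001]
wrist_force: [-0.7, -0.2, -1.6]
gripper_width: 0.645
finger_force: 65.1
```

Emit:
drive_tool(motion=[[[0.04,0,0,-0.004,0],[0.04,0,0,-0.007,0],[0.04,0,0,-0.007,0],[0.04,0,0,-0.007,0],[0.072,0,0,-0.007,0]]])

```text
time_s: 36.42
position: [521.4, 264.7, 32.0]
orientation: [0.769, 0.639, 0.001, 0.001]
wrist_force: [0.0, 0.1, 0.1]
gripper_width: 0.76
finger_force: 0.0
```

Emit:
drive_tool(motion=[[[0.072,0,0,0,0],[0.072,0,0,0,0],[0.072,0,0,0.035,0],[0.072,0,0,0.075,0],[0.072,0,0,0.115,0]]])

```text
time_s: 36.83
position: [519.4, 264.3, 145.9]
orientation: [0.769, 0.639, -0.001, -0.0]
wrist_force: [0.5, 0.5, 0.6]
gripper_width: 0.844
finger_force: 0.0
```

Emit:
drive_tool(motion=[[[0.085,0,-0.01,0.04,0],[0.085,-0.01,-0.04,0.08,0],[0.085,-0.02,-0.07,0.12,0],[0.085,-0.03,-0.1,0.15,0],[0.085,-0.04,-0.13,0.17,0]]])

```text
time_s: 37.25
position: [483.8, 145.9, 308.2]
orientation: [0.768, 0.64, 0.001, 0.001]
wrist_force: [0.7, -0.7, 0.0]
gripper_width: 0.996
finger_force: 0.0
```

Emit:
drive_tool(motion=[[[0.085,-0.01,-0.04,0,0],[0.085,-0.02,-0.08,0,0],[0.085,-0.03,-0.12,0,0],[0.085,-0.03,-0.16,0,0],[0.085,-0.03,-0.17,0,0]]])

```text
time_s: 37.67
position: [453.7, -28.0, 305.8]
orientation: [0.77, 0.638, -0.0, 0.001]
wrist_force: [0.0, 0.3, 0.3]
gripper_width: 1.0
finger_force: 0.0
```

Emit:
drive_tool(motion=[[[0.085,0,0,0,0],[0.085,0,0,0,0],[0.085,0,0,0,0],[0.085,0,0,0,0],[0.085,0,0,0,0]]])

```text
time_s: 38.08
position: [454.2, -22.3, 305.4]
orientation: [0.768, 0.64, 0.0, 0.0]
wrist_force: [-0.0, -0.6, -0.4]
gripper_width: 0.995
finger_force: 0.0
```

```bash
python3 - <<'E'
from h import *
jars()
E
```

```text
lid c [769.7  47.9] dia 27.1 z 77.5 mean [768.4  47.5  76.9] px [626, 53, 10, 31, 203]
lid c [444.9 -38.4] dia 54.1 z 77.5 mean [445.2 -38.3  77.4] px [286, 194, 49, 45, 1634]
tcp [454.2 -22.3 305.4] yaw 79.6 t 38.0833
```

Emit:
drive_tool(motion=[[[0.085,-0.009,-0.016,-0.02,0.1],[0.085,-0.009,-0.016,-0.05,0.2],[0.085,-0.009,-0.016,-0.08,0.3],[0.085,-0.009,-0.016,-0.11,0.3],[0.085,-0.009,-0.016,-0.15,0.3]]])

```text
time_s: 38.55
position: [445.9, -39.2, 155.5]
orientation: [0.664, 0.748, 0.001, 0.002]
wrist_force: [0.8, -1.0, 0.5]
gripper_width: 0.993
finger_force: 0.0
```

Emit:
drive_tool(motion=[[[0.085,0,0,-0.04,0],[0.085,0,0,-0.08,0],[0.085,0,0,-0.11,0],[0.085,0,0,-0.13,0],[0.085,0,0,-0.132,0]]])

```text
time_s: 38.97
position: [442.1, -37.7, 19.1]
orientation: [0.664, 0.748, -0.001, -0.003]
wrist_force: [-1.0, 0.3, 0.1]
gripper_width: 0.996
finger_force: 0.0
```

Emit:
drive_tool(motion=[[[0.085,0,0,0,0],[0.04,0,0,0,0],[0.04,0,0,0,0],[0.04,0,0,0,0],[0.04,0,0,0,0]]])

```text
time_s: 39.38
position: [446.5, -40.0, 25.6]
orientation: [0.664, 0.747, 0.001, 0.002]
wrist_force: [-1.5, 0.8, 6.6]
gripper_width: 0.64
finger_force: 62.8
```

Emit:
drive_tool(motion=[[[0.04,0,0,0,0],[0.04,0,0,0,0],[0.04,0,0,0.04,0],[0.04,0,0,0.08,0],[0.04,0,0,0.12,0]]])

```text
time_s: 39.8
position: [444.5, -39.2, 145.4]
orientation: [0.665, 0.747, 0.0, -0.0]
wrist_force: [0.7, -1.2, -3.0]
gripper_width: 0.643
finger_force: 65.8
```

Emit:
drive_tool(motion=[[[0.04,0.0185,-0.02,0.01,-0.1],[0.04,0.04,-0.05,0.01,-0.2],[0.04,0.06,-0.08,0.01,-0.3],[0.04,0.08,-0.11,0.01,-0.3],[0.04,0.0885,-0.145,0.01,-0.3]]])

```text
time_s: 40.22
position: [535.5, -185.7, 154.1]
orientation: [0.769, 0.64, 0.001, 0.001]
wrist_force: [0.8, 1.2, -2.0]
gripper_width: 0.64
finger_force: 66.2
```

Emit:
drive_tool(motion=[[[0.04,0,-0.035,0,0],[0.04,0,-0.067,0,0],[0.04,0,-0.067,0,0],[0.04,0,-0.067,0,0],[0.04,0,-0.067,0,0]]])

```text
time_s: 40.63
position: [533.5, -251.4, 153.7]
orientation: [0.769, 0.639, 0.0, -0.0]
wrist_force: [0.1, 1.1, -3.1]
gripper_width: 0.638
finger_force: 66.1
```

Emit:
drive_tool(motion=[[[0.04,0,0,0,0],[0.04,0,0,0,0],[0.04,0,0,0,0],[0.04,0,0,0,0],[0.04,0,0,0,0]]])

```text
time_s: 41.05
position: [533.6, -251.0, 153.4]
orientation: [0.769, 0.64, 0.0, 0.0]
wrist_force: [0.1, 0.3, -3.8]
gripper_width: 0.64
finger_force: 66.1
```

Emit:
drive_tool(motion=[[[0.04,0,0.001,-0.035,0],[0.04,0,0.001,-0.07,0],[0.04,0,0.001,-0.095,0],[0.04,0,0.001,-0.11,0],[0.04,0,0.001,-0.115,0]]])

```text
time_s: 41.47
position: [531.8, -248.9, 34.9]
orientation: [0.769, 0.64, -0.0, -0.002]
wrist_force: [-0.6, 0.4, -3.4]
gripper_width: 0.641
finger_force: 66.2
```

Emit:
drive_tool(motion=[[[0.04,0,0,-0.004,0],[0.04,0,0,-0.007,0],[0.04,0,0,-0.007,0],[0.04,0,0,-0.007,0],[0.085,0,0,-0.007,0]]])

```text
time_s: 41.88
position: [534.7, -251.3, 33.1]
orientation: [0.769, 0.64, 0.0, 0.002]
wrist_force: [0.5, 0.8, 0.2]
gripper_width: 0.764
finger_force: 0.0
```

Emit:
drive_tool(motion=[[[0.085,0,0,0,0],[0.085,0,0,0,0],[0.085,0,0,0.03,0],[0.085,0,0,0.07,0],[0.085,0,0,0.11,0]]])

```text
time_s: 42.3
position: [532.8, -249.9, 141.8]
orientation: [0.769, 0.64, -0.0, -0.001]
wrist_force: [0.2, -0.9, 0.1]
gripper_width: 0.998
finger_force: 0.0
```

Emit:
drive_tool(motion=[[[0.085,-0.03,0,0.04,0],[0.085,-0.06,0,0.08,0],[0.085,-0.06,0,0.12,0],[0.085,-0.06,0,0.16,0],[0.085,-0.04,0,0.19,0]]])

```text
time_s: 42.72
position: [490.1, -250.6, 332.0]
orientation: [0.769, 0.639, -0.0, 0.001]
wrist_force: [0.7, -1.0, 1.1]
gripper_width: 0.999
finger_force: 0.0
```

```bash
python3 - <<'E'
from h import *
jars()
E
```

```text
lid c [ 534.9 -250.1] dia 54.6 z 85.5 mean [ 534.3 -247.8   83.9] px [331, 161, 47, 49, 1748]
lid c [ 644.  -269.1] dia 35.0 z 88.8 mean [ 643.4 -269.5   88.3] px [446, 174, 26, 27, 360]
tcp [ 490.1 -250.6  332. ] yaw 79.4 t 42.7167
```

Emit:
drive_tool(motion=[[[0.085,0.04,0.005,0,0],[0.085,0.08,0.01,0,0],[0.085,0.12,0.015,0,0],[0.085,0.155,0.02,0,0],[0.085,0.174,0.02,0,0]]])

```text
time_s: 43.18
position: [668.9, -229.0, 326.6]
orientation: [0.768, 0.64, 0.0, -0.0]
wrist_force: [-0.4, -0.1, -0.6]
gripper_width: 0.995
finger_force: 0.0
```

Emit:
drive_tool(motion=[[[0.085,0,0,0,0],[0.085,0,0,-0.02,0],[0.085,0,0,-0.04,0],[0.085,0,0,-0.06,0],[0.03,0,0,-0.06,0]]])

```text
time_s: 43.6
position: [664.4, -229.9, 263.6]
orientation: [0.769, 0.639, -0.001, -0.003]
wrist_force: [-0.2, -0.0, -1.7]
gripper_width: 0.876
finger_force: 0.0
```

Emit:
drive_tool(motion=[[[0,0,0,0,0],[0,0,0,0,0],[0,0,0,0,0],[0,0,0,0,0],[0,0,0,0,0]]])

```text
time_s: 44.02
position: [666.6, -230.8, 269.8]
orientation: [0.769, 0.64, 0.001, 0.001]
wrist_force: [-0.1, -0.9, 0.3]
gripper_width: 0.161
finger_force: 58.4
```

Emit:
drive_tool(motion=[[[0,0,0,0,0],[0,0,0,0,0],[0,0,0,0,0],[0,0,0,0,0],[0,0,0,0,0]]])

```text
time_s: 44.43
position: [666.6, -230.8, 269.8]
orientation: [0.769, 0.64, 0.001, 0.001]
wrist_force: [1.6, -0.6, 6.6]
gripper_width: 0.163
finger_force: 58.5
```

Emit:
drive_tool(motion=[[[0,-0.0326,0.0057,0.0009,0],[0,-0.065,0.0113,-0.0035,0],[0,-0.0963,0.0168,-0.0129,0],[0,-0.1258,0.0219,-0.0272,0],[0,-0.1526,0.0266,-0.046,0]]])

```text
time_s: 44.85
position: [514.2, -203.9, 224.6]
orientation: [0.769, 0.64, 0.002, 0.003]
wrist_force: [6.4, 0.1, 9.1]
gripper_width: 0.165
finger_force: 59.9
```

Emit:
drive_tool(motion=[[[0,-0.0237,0.0041,-0.0228,0],[0,-0.0435,0.0076,-0.0491,0],[0,-0.0591,0.0103,-0.0782,0],[0,-0.07,0.0122,-0.1095,0],[0,-0.0759,0.0132,-0.1421,0]]])

```text
time_s: 45.27
position: [438.3, -190.3, 81.3]
orientation: [0.769, 0.64, 0.002, 0.002]
wrist_force: [12.1, 6.9, 19.0]
gripper_width: 0.162
finger_force: 66.6
```

Emit:
drive_tool(motion=[[[0,0,0,0,0],[0,0,0,-0.003,0],[0,0,0,-0.007,0],[0,0,0,-0.008,0],[0,0,0,-0.008,0]]])

```text
time_s: 45.68
position: [438.0, -190.0, 76.3]
orientation: [0.768, 0.64, 0.001, 0.0]
wrist_force: [-13.9, 15.8, 40.2]
gripper_width: 0.164
finger_force: 71.5
```

Emit:
drive_tool(motion=[[[0,0,0,0,0],[0,0,0,0,0],[0,0,0,0,0],[0,0,0,0,0],[0,0,0,0,0]]])

```text
time_s: 46.1
position: [438.0, -190.0, 76.3]
orientation: [0.768, 0.64, 0.001, 0.0]
wrist_force: [-13.4, 15.5, 40.2]
gripper_width: 0.166
finger_force: 71.5
```

Emit:
drive_tool(motion=[[[0,0,0,0.008,0],[0,0.0059,-0.001,0.0406,0],[0,0.0168,-0.0029,0.0719,0],[0,0.0324,-0.0056,0.101,0],[0,0.0522,-0.0091,0.1273,0]]])

```text
time_s: 46.52
position: [493.3, -200.3, 201.0]
orientation: [0.769, 0.64, 0.003, 0.003]
wrist_force: [24.3, -5.1, -22.6]
gripper_width: 0.161
finger_force: 65.2
```

Emit:
drive_tool(motion=[[[0,0.0237,-0.0041,0.0228,0],[0,0.0505,-0.0088,0.0416,0],[0,0.08,-0.0139,0.0559,0],[0,0.1113,-0.0194,0.0653,0],[0,0.1437,-0.025,0.0697,0]]])

```text
time_s: 46.93
position: [634.6, -225.9, 271.7]
orientation: [0.769, 0.639, -0.0, 0.002]
wrist_force: [-2.2, -4.8, 12.8]
gripper_width: 0.167
finger_force: 62.6
```

Emit:
drive_tool(motion=[[[0,0.0326,-0.0057,-0.0009,0],[0,0.0326,-0.0057,-0.0009,0],[0.085,0.0326,-0.0057,-0.0009,0],[0.085,0.0326,-0.0057,-0.0009,0],[0.085,0.0326,-0.0057,-0.0009,0]]])

```text
time_s: 47.35
position: [666.0, -230.4, 268.1]
orientation: [0.769, 0.64, 0.0, -0.0]
wrist_force: [-0.2, 0.2, 0.0]
gripper_width: 0.581
finger_force: 0.0
```

Emit:
drive_tool(motion=[[[0.085,0,0,0.02,0],[0.085,0,0,0.06,0],[0.085,-0.04,0,0.06,0],[0.085,-0.08,0,0.06,0],[0.085,-0.11,0,0.06,0]]])

```text
time_s: 47.77
position: [558.7, -231.2, 328.8]
orientation: [0.768, 0.64, 0.001, 0.002]
wrist_force: [-0.7, -1.1, -0.2]
gripper_width: 0.997
finger_force: 0.0
```

Emit:
drive_tool(motion=[[[0.085,-0.022,-0.018,0,0],[0.085,-0.022,-0.018,0,0],[0.085,-0.022,-0.018,0,0],[0.085,-0.022,-0.018,0,0],[0.085,-0.022,-0.018,0,0]]])

```text
time_s: 48.18
position: [536.6, -248.1, 328.4]
orientation: [0.769, 0.64, 0.0, 0.0]
wrist_force: [0.1, -0.1, -0.5]
gripper_width: 0.996
finger_force: 0.0
```

```bash
python3 - <<'E'
from h import *
jars()
E
```

```text
lid c [ 534.6 -249.8] dia 55.1 z 77.3 mean [ 535.2 -248.1   76.2] px [291, 172, 48, 47, 1732]
lid c [ 643.6 -269.5] dia 35.2 z 88.8 mean [ 642.6 -269.2   88. ] px [405, 185, 25, 27, 412]
tcp [ 536.6 -248.1  328.4] yaw 79.5 t 48.1833
```

Jar 3's lid is home (77.3 mm). Packing it in the right end of the box.

Emit:
drive_tool(motion=[[[0.085,-0.002,-0.001,-0.04,0],[0.085,-0.002,-0.001,-0.08,0],[0.085,-0.002,-0.001,-0.12,0],[0.085,-0.002,-0.001,-0.16,0],[0.085,-0.002,-0.001,-0.197,0]]])

```text
time_s: 48.65
position: [534.3, -248.6, 128.7]
orientation: [0.768, 0.64, 0.0, -0.0]
wrist_force: [0.5, -0.6, -0.7]
gripper_width: 0.996
finger_force: 0.0
```

Emit:
drive_tool(motion=[[[0.085,0,0,-0.04,0],[0.085,0,0,-0.07,0],[0.085,0,0,-0.09,0],[0.085,0,0,-0.099,0],[0.085,0,0,-0.099,0]]])

```text
time_s: 49.07
position: [533.2, -248.1, 29.7]
orientation: [0.769, 0.64, -0.0, -0.002]
wrist_force: [-1.3, -0.0, 0.7]
gripper_width: 0.995
finger_force: 0.0
```

Emit:
drive_tool(motion=[[[0.04,0,0,0,0],[0.04,0,0,0,0],[0.04,0,0,0,0],[0.04,0,0,0,0],[0.04,0,0,0,0]]])

```text
time_s: 49.48
position: [535.4, -250.4, 34.7]
orientation: [0.769, 0.64, 0.0, 0.002]
wrist_force: [0.3, 1.6, 6.3]
gripper_width: 0.643
finger_force: 63.9
```

Emit:
drive_tool(motion=[[[0.04,0,0,0,0],[0.04,0,0,0.04,0],[0.04,0,0,0.08,0],[0.04,0,0,0.12,0],[0.04,0,0,0.14,0]]])

```text
time_s: 49.9
position: [535.5, -250.5, 178.6]
orientation: [0.769, 0.64, 0.001, 0.003]
wrist_force: [0.4, -0.6, -3.3]
gripper_width: 0.636
finger_force: 65.5
```

Emit:
drive_tool(motion=[[[0.04,0,0.04,0,0],[0.04,0,0.08,0,0],[0.04,0,0.12,0,0],[0.04,0,0.16,0,0],[0.04,0,0.2,0,0]]])

```text
time_s: 50.32
position: [533.9, -47.9, 173.1]
orientation: [0.769, 0.639, 0.0, 0.001]
wrist_force: [0.2, 0.4, -3.8]
gripper_width: 0.643
finger_force: 65.8
```

Emit:
drive_tool(motion=[[[0.04,-0.005,0.04,0,0],[0.04,-0.01,0.08,0,0],[0.04,-0.015,0.12,0,0],[0.04,-0.02,0.16,0,0],[0.04,-0.0275,0.2,0,0]]])

```text
time_s: 50.73
position: [506.4, 152.4, 173.1]
orientation: [0.769, 0.639, 0.001, 0.001]
wrist_force: [0.7, 0.3, -2.9]
gripper_width: 0.638
finger_force: 65.8
```

Emit:
drive_tool(motion=[[[0.04,0,0.038,0,0],[0.04,0,0.038,0,0],[0.04,0,0.038,0,0],[0.04,0,0.038,0,0],[0.04,0,0.038,0,0]]])

```text
time_s: 51.15
position: [506.8, 187.6, 172.5]
orientation: [0.769, 0.639, 0.0, 0.0]
wrist_force: [0.4, 0.1, -3.2]
gripper_width: 0.642
finger_force: 65.7
```

Emit:
drive_tool(motion=[[[0.04,0,0,0,0],[0.04,0,0,0,0],[0.04,0,0,0,0],[0.04,0,0,0,0],[0.04,0,0,0,0]]])

```text
time_s: 51.57
position: [506.6, 188.2, 172.2]
orientation: [0.769, 0.639, 0.0, 0.0]
wrist_force: [-0.0, -0.1, -2.8]
gripper_width: 0.637
finger_force: 65.7
```

Emit:
drive_tool(motion=[[[0.04,0,0,-0.035,0],[0.04,0,0,-0.07,0],[0.04,0,0,-0.105,0],[0.04,0,0,-0.125,0],[0.04,0,0,-0.135,0]]])

```text
time_s: 51.98
position: [504.1, 188.2, 33.5]
orientation: [0.769, 0.639, -0.002, -0.001]
wrist_force: [0.5, -0.3, -3.8]
gripper_width: 0.641
finger_force: 65.8
```

Emit:
drive_tool(motion=[[[0.04,0,0,-0.004,0],[0.04,0,0,-0.007,0],[0.04,0,0,-0.007,0],[0.04,0,0,-0.007,0],[0.072,0,0,-0.007,0]]])

```text
time_s: 52.4
position: [507.9, 188.7, 32.3]
orientation: [0.769, 0.64, 0.001, 0.001]
wrist_force: [-0.2, -0.5, -0.4]
gripper_width: 0.761
finger_force: 0.0
```

Emit:
drive_tool(motion=[[[0.072,0,0,0,0],[0.072,0,0,0,0],[0.072,0,0,0.035,0],[0.072,0,0,0.075,0],[0.072,0,0,0.115,0]]])

```text
time_s: 52.82
position: [505.9, 188.4, 146.3]
orientation: [0.769, 0.639, -0.0, -0.0]
wrist_force: [1.3, 1.1, -0.3]
gripper_width: 0.84
finger_force: 0.0
```

Emit:
drive_tool(motion=[[[0.085,0,-0.01,0.04,0],[0.085,-0.01,-0.04,0.08,0],[0.085,-0.02,-0.07,0.12,0],[0.085,-0.03,-0.1,0.15,0],[0.085,-0.03,-0.13,0.18,0]]])

```text
time_s: 53.23
position: [477.1, 72.4, 312.8]
orientation: [0.768, 0.64, 0.001, 0.001]
wrist_force: [1.2, 0.6, -0.2]
gripper_width: 0.993
finger_force: 0.0
```

Emit:
drive_tool(motion=[[[0.085,0,-0.04,0,0],[0.085,0,-0.08,0,0],[0.085,0,-0.12,0,0],[0.085,0,-0.16,0,0],[0.085,0,-0.16,0,0]]])

```text
time_s: 53.65
position: [477.9, -93.1, 310.0]
orientation: [0.771, 0.637, -0.001, 0.001]
wrist_force: [0.3, 0.3, 0.5]
gripper_width: 0.993
finger_force: 0.0
```

```bash
python3 - <<'E'
from h import *
jars(name='top'); snap('top','top9.png')
E
```

```text
lid c [535.9 341.3] dia 53.1 z 75.8 mean [535.3 339.9  75.6] px [184, 250, 19, 19, 279]
lid c [520.3 264.2] dia 54.8 z 75.9 mean [520.  263.2  75.4] px [211, 256, 21, 20, 297]
lid c [507.6 187.6] dia 55.7 z 75.6 mean [506.2 187.1  75. ] px [240, 261, 20, 20, 310]
tcp [477.9 -93.1 310. ] yaw 79.2 t 53.65
```

View pics/top9.png

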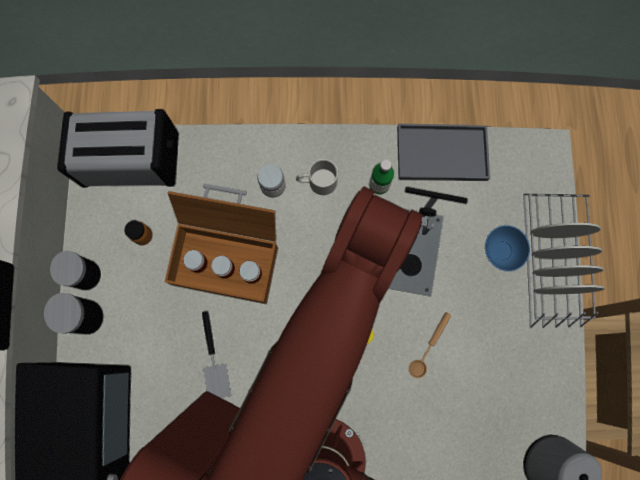

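The final top view shows three sealed jars in the box at (194,261), (222,266) and (250,271), lid tops at z≈76. The box lid is open, the lever is upright and everything else is where it was.

```bash
python3 -c "
from plant import arm
print(arm.finish_job())"
```

```text
the job is handed in; nothing more can be done
None
```

I sealed all three brown jars with the press and packed them upright in the box, with the box lid left open and the lever back upright; the job was handed in at about 54 s, and no verdict was returned.

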